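# Set up the blood-grouping shelf

### The arm

A 6-joint arm with a two-finger parallel gripper is mounted at the origin on a cart in front of the work surface, level with it; the furniture and walls round the work are solid. World frame = base frame: x ahead of the robot, y to its left, z up, the work surface at z = 0. Lengths are in mm, angles in rad, forces in N, time in s.
With the tool pointing down it reaches from about 275 to 875 mm from the base axis. Payload 12.5 kg.
Tool frame: the origin (TCP) lies on the centre line of the jaws, within the pads' length; the fingertips stand 22 mm ahead of it and the grasp point (between the pads) lies 3 mm ahead of it; x points along the fingers, z is the direction in which the jaws open and shut, and the axes are right-handed (so a half turn about x gives the same grasp; the last joint's range is limited). The gripper opens to 85 mm and grips with 20 to 120 N. Pads are 22 mm wide; open, the fingers measure 114 mm over their backs; the gripper's body (76 mm by 85 mm) begins 54 mm behind the grasp point. The pads swing forward as they close: fully open they stand 13 mm farther back than shut.
Start: joints at [-1.245, 0.351, 1.652, -0, 1.139, -0.085], TCP at [219.656, -504.218, 253.29] pointing down, gripper open.
Joint ranges: [-2.75, 2.75], [-0.79, 2.1], [0.01, 2.65], [-1.57, 4.71], [0.07, 3.14], [-2.87, 2.87]. Speed limits (rad/s): [2.22, 2.22, 2.79, 3.14, 3.14, 3.14].

### API

Orientations are given as [roll, pitch, yaw] about the fixed x, y, z axes, in that order (R = Rz(yaw) Ry(pitch) Rx(roll)).
In Python, from workcell import ctrl gives the robot as it stands.
- The arm moves only by the shell command python3 -m crank 'ROWS' [FORCE]. ROWS is JSON, a list of rows, each an object with "offset": the shift along the tool's x, y, z in mm, a list of three; "turn": the turn, a rotation vector about the tool's x, y, z in degrees, a list of three; "grip": the closure, from -1 (fully open) to 1 (shut), so that 0 is half open. A call has 1 to 5 rows; each row shifts and turns the pose as measured when the row begins, along the tool's axes as they then stand; what a row does not reach is not made up. A row lasts 1/10 s, in which the tool goes at most 50 mm and 8.59 degrees, less where a joint would pass 70% of its speed; a pose out of reach is approached as far as the arm can. A call with a gripper value outside its range is refused whole. The fingers move at their own pace and stop on an object; FORCE is the grip in N (left out, the last holds). Time passes only in rows, so rows that do not move let the fingers close. It gives the time, the measured TCP pose, the force and the opening at its end, in the units of the state.
- ctrl.sense(): the state, without advancing time (a new reading comes with each control period).
- ctrl.camera(name): name is "side" or "top" or "wrist"; returns a dict with "img" (384x512x3 uint8, blue, green, red), "range_z" (384x512 float32, mm along the optical axis (not along the pixel's ray), 0 where there is no reading), "fx", "fy", "cx", "cy" (pixels), "R" (3x3) and "t" (3): a world point X has camera coordinates R X + t; the wrist camera has in their place "hand_eye" (4x4, takes a point from camera to tool coordinates, whose origin is the TCP and whose axes are the tool frame's). Camera axes: x right, y down, z forward; pixel columns grow to the right and rows downward; lengths in mm; the calibration is good to about 2 mm. The wrist camera is an equidistant fisheye: a pixel r from the principal point sees the ray r / f radians off the axis. A picture is of the moment at which its call begins: read the wrist's pose just before it.
- ctrl.sign_off(): hands the job in, once; it reports no verdict.
The state is a dict: "time_s": time; "qpos": joint angles; "dq": joint speeds; "joint_torque": joint torques, N m; "tcp_pos": TCP position; "ee_rot": TCP orientation; "force": force on the tool from outside, world axes, zero at the start; "moment": the same for the moment, N m; "opening": finger opening in mm.
Only numpy, scipy, OpenCV 4.12 (cv2) and the standard library are available. Lean on these libraries where they do the work, as an engineer would, in place of code of your own. Each camera call takes 0.05 s, during which the arm holds its last target.

### The job

Get the blood-grouping corner ready: first, while the little wooden shelf is still empty, push the open carton of slides in under it until it is fully home against the back panel and square. Then stand the three dropper vials upright on top, one to a compartment and never tipped over: as seen from the shelf's open front, the blue-capped one left, the yellow-capped one in the middle, the grey-capped clear one right. Lay the timer face up on the desk right beside the shelf's right-hand end, and leave the specimen cup and the red-capped jar where they are.

Things in the scene. Friction and masses are not known exactly. Their poses are not given: they have to be found in the camera images.
- shelf: fixed low wooden shelf, 86 deep (x) x 212 wide (y) mm; origin on the desk under its centre, x from open front to back, y to its left end. Bay below: 37 high, 196 wide, back panel at x=+35, deck front edge x=-43. Deck top z=45; 7 mm high strips part it into 3 compartments 65 wide x 78 deep, centres x=0, y=+69 (left, blue dot on front edge), 0 (yellow dot), -69 (right, white dot)
- carton: open blue card carton of glass slides, 94 (its x) x 80 (its y) x 29 mm high, 70 g, slides easily; origin at the centre of its underside. Stands before the bay, its x roughly along the shelf's front (shelf y). Too wide to grasp: push its near long side, low down. Fully home, that side is flush with the deck's front edge, its origin at x = -5 mm in the shelf's frame
- vial_blue: upright dropper vial with a blue cap and blue contents, round glass body 24 mm across and 56 mm tall, with shoulder and cap 90 mm tall in all, about 30 g; origin at the centre of its foot, z along its axis towards the cap
- vial_yellow: upright dropper vial with a yellow cap and yellow contents, round glass body 24 mm across and 56 mm tall, with shoulder and cap 90 mm tall in all, about 30 g; origin at the centre of its foot, z along its axis towards the cap
- vial_clear: upright dropper vial with a grey cap and clear contents, round glass body 24 mm across and 56 mm tall, with shoulder and cap 90 mm tall in all, about 30 g; origin at the centre of its foot, z along its axis towards the cap
- timer: small white timer with grey display and three buttons, lying face up, 58 mm along its x, 64 mm along its y, 20 mm high, 45 g; origin at the centre of its underside, z up
- specimen_cup: bystander: specimen cup with red lid, 66 mm across, 77 mm tall; origin at the centre of its underside; leave it alone
- capillary_jar: bystander: slim jar with red cap, 26 mm across, 97 mm tall; origin at the centre of its underside; leave it alone
Not all that is in view belongs to the job. What is shaped like the vial_blue but black, purple or turquoise is not meant.

How it is judged (in metres and radians):
On the way:
1. the carton is home under the shelf while no vial stands on the shelf (x of carton in the frame of shelf between -0.015 and 0.004 m and y of carton in the frame of shelf between -0.06 and 0.06 m and angle between the x axis of carton and the y axis of shelf, either way round below 0.15 rad and height (world z) of carton below 0.006 m and height (world z) of each of vial_blue, vial_yellow, vial_clear below 0.02 m), for 0.2 s.
At the end, for the whole second after the job is handed in: Carton within 10 mm of home under the shelf, square within 0.15 rad; vials upright (0.1 rad) on the deck, each in its compartment: blue left, yellow middle, clear right; timer flat on the desk off the right end, gap under 60 mm, within 60 mm of the shelf's middle line; all at rest (x of carton in the frame of shelf between -0.015 and 0.004 m and y of carton in the frame of shelf between -0.06 and 0.06 m and angle between the x axis of carton and the y axis of shelf, either way round below 0.15 rad and height (world z) of each of carton, timer below 0.006 m and x of vial_blue in the frame of shelf between -0.034 and 0.034 m and y of vial_blue in the frame of shelf between 0.0453 and 0.0933 m and height (world z) of vial_blue between 0.041 and 0.05 m and angle between each of vial_blue, vial_yellow, vial_clear, timer's own z axis and vertical below 0.1 rad and x of vial_yellow in the frame of shelf between -0.034 and 0.034 m and y of vial_yellow in the frame of shelf between -0.024 and 0.024 m and height (world z) of vial_yellow between 0.041 and 0.05 m and x of vial_clear in the frame of shelf between -0.034 and 0.034 m and y of vial_clear in the frame of shelf between -0.0933 and -0.0453 m and height (world z) of vial_clear between 0.041 and 0.05 m and x of timer in the frame of shelf between -0.06 and 0.06 m and y of timer in the frame of shelf between -0.2 and -0.125 m and linear speed of each of carton, vial_blue, vial_yellow, vial_clear, timer below 0.02 m/s); the robot touches nothing.
It fails at once if the specimen cup is moved by more than 20 mm (distance of specimen_cup from where it was at the start of the episode above 0.02 m).
It fails at once if the capillary jar is moved by more than 20 mm (distance of capillary_jar from where it was at the start of the episode above 0.02 m).
It fails at once if a vial is tipped over (angle between vial_blue's own z axis and vertical above 0.8 rad).
It fails at once if a vial is tipped over (angle between vial_yellow's own z axis and vertical above 0.8 rad).
It fails at once if a vial is tipped over (angle between vial_clear's own z axis and vertical above 0.8 rad).
It also fails if it takes over 112 s, if anything falls off the work surface, if the arm or the gripper's body presses on something with over 40 N, if the wrist force passes 120 N, or if a joint passes its speed limit or range.

## Working session

There is one attempt and no reset: what is moved stays moved. The work goes in short steps, Python scripts to look and compute and a shell command to move; the robot and the scene stay as the last step left them, time stands still between calls to the robot, and variables do not carry over. Pictures are saved under pics/ and viewed, and the job is handed in when it is done.

```bash
ls; mkdir -p pics
cat > h.py <<'E'
import numpy as np, cv2
from workcell import ctrl
from scipy.spatial.transform import Rotation as Ro
def cloud(c):
    z=c["range_z"]; v,u=np.mgrid[:z.shape[0],:z.shape[1]]
    X=np.stack([(u-c["cx"])/c["fx"]*z,(v-c["cy"])/c["fy"]*z,z],-1)
    W=(X-np.array(c["t"]))@np.array(c["R"])
    W[z==0]=np.nan
    return W
E
python3 - <<'E'
from h import *
print(ctrl.sense())
for n in ("top","side"):
    c=ctrl.camera(n); cv2.imwrite(f"pics/{n}0.png",c["img"]); np.savez(f"{n}0.npz",**c)
    print(n,c["fx"],c["cx"],c["cy"],(-np.array(c["R"]).T@c["t"]))
E
```

```text
pics
{'time_s': 0.0, 'qpos': array([-1.24460903e+00,  3.51260700e-01,  1.65244523e+00,  1.41169811e-05,
        1.13908966e+00, -8.45923850e-02]), 'dq': array([ 0.00280365, -0.00151699,  0.00119357,  0.00049986,  0.00105409,
        0.00069711]), 'joint_torque': array([-4.61372954e-03, -5.06105769e+01, -2.91408169e+01, -3.46585311e-04,
        4.47012702e-03,  1.02414964e-05]), 'tcp_pos': array([ 219.55808742, -503.935386  ,  252.73697076]), 'ee_rot': array([3.04634785, 1.56959332, 1.88632529]), 'force': array([ 0.17109679, -0.18701201,  0.29335305]), 'moment': array([-0.00668977,  0.01642435, -0.00877919]), 'opening': 85.25579904712494}
top 418.53549295808847 259.5852951854434 186.46180050718544 [ 413.28681515  112.28703181 1162.84398162]
side 492.29869731874 255.65288733866464 189.56573720833205 [ 133.15354271 1163.32366934  863.98996023]
```

View pics/top0.png

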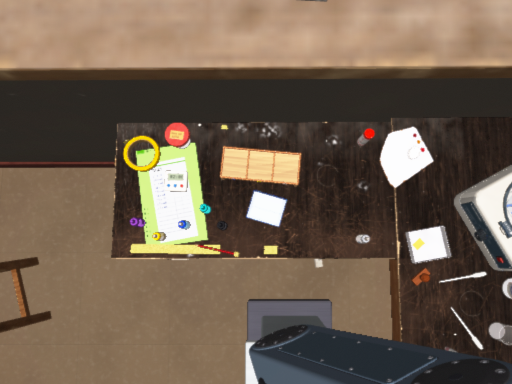

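View pics/side0.png

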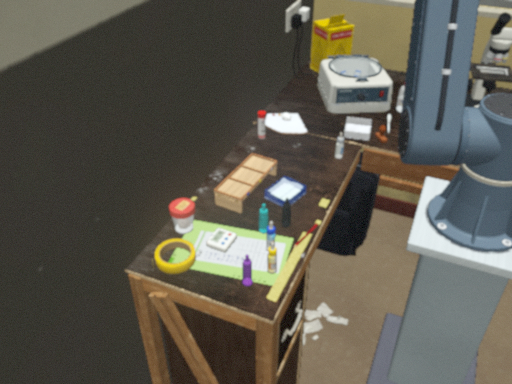

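Run:
```python
from h import *
c=np.load("top0.npz"); c={k:c[k] for k in c}
im=cv2.resize(c["img"][110:270,110:400],None,fx=2.75,fy=2.75,interpolation=cv2.INTER_CUBIC); cv2.imwrite("pics/topz.png",im)
W=cloud(c)
for n,(u,v) in dict(shelf=(260,166),shelfdivL=(248,160),carton=(267,208),blue=(184,225),yel=(158,236),clear=(363,239),timer=(177,181),cup=(176,132),jar=(369,133),tq=(206,209),desk=(320,220),clip=(190,210),black=(223,226),purple=(137,222)).items():
    print(n,W[v,u].round(0), np.nanmax(W[v-6:v+7,u-8:u+9,2]).round())
c=np.load("side0.npz"); c={k:c[k] for k in c}
im=cv2.resize(c["img"][90:310,120:400],None,fx=2.7,fy=2.7,interpolation=cv2.INTER_CUBIC); cv2.imwrite("pics/sidez.png",im)
```

```text
shelf [619. 119.  45.] 50.0
shelfdivL [634. 151.  54.] 59.0
carton [507. 100.  21.] 31.0
blue [459. 317.  71.] 89.0
yel [431. 384.  72.] 94.0
clear [ 422. -146.   73.] 93.0
timer [583. 349.  18.] 26.0
cup [706. 342.  78.] 82.0
jar [ 696. -166.   98.] 102.0
tq [501. 260.  72.] 93.0
desk [475. -47.  -0.] 6.0
clip [504. 314.  -0.] 8.0
black [457. 215.  70.] 91.0
purple [468. 441.  66.] 91.0
```

View pics/topz.png

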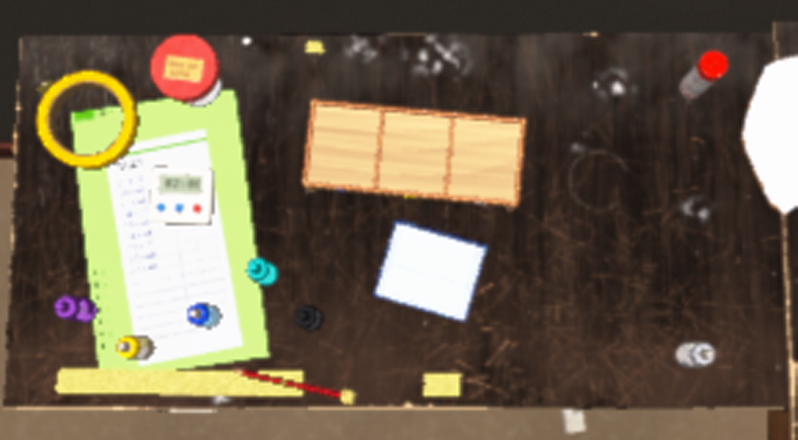

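View pics/sidez.png

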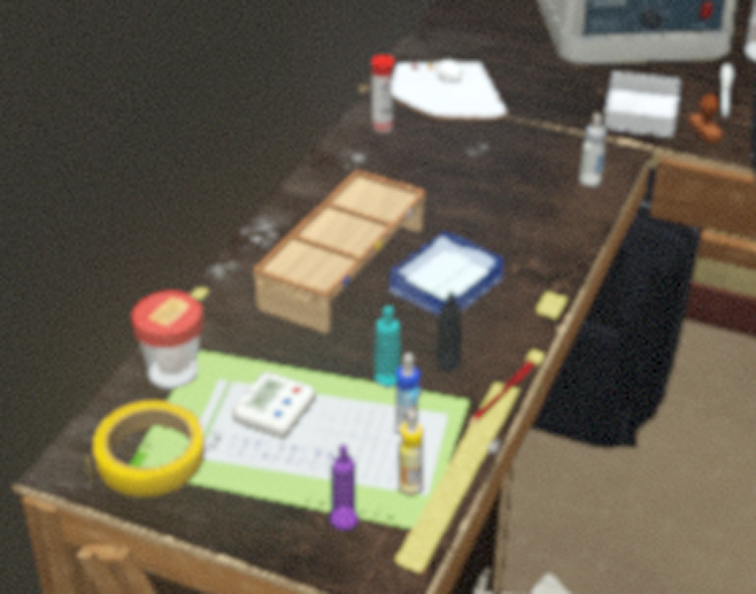

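```bash
cat > meas.py <<'E'
from h import *
def load(n):
    c=np.load(n); return {k:c[k] for k in c}
t=load("top0.npz"); s=load("side0.npz")
Wt=cloud(t).reshape(-1,3); Ws=cloud(s).reshape(-1,3)
def sel(W,x0,x1,y0,y1,z0,z1):
    m=(W[:,0]>x0)&(W[:,0]<x1)&(W[:,1]>y0)&(W[:,1]<y1)&(W[:,2]>z0)&(W[:,2]<z1); return W[m]
for nm,W in(("top",Wt),("side",Ws)):
    for n,b in dict(shelf=(555,690,-10,260,38,60),carton=(430,570,40,160,14,40),timer=(540,640,300,400,10,26)).items():
        p=sel(W,*b); r=cv2.minAreaRect(p[:,:2].astype(np.float32)); print(nm,n,len(p),r, np.median(p[:,2]))
    for n,(x,y) in dict(blue=(459,317),yel=(431,384),clear=(422,-146),tq=(501,260),black=(457,215),cup=(706,342),jar=(696,-166)).items():
        for z0,z1 in((15,50),(60,100)):
            p=sel(W,x-30,x+30,y-30,y+30,z0,z1)
            if len(p): print(nm,n,z0,len(p),p.min(0).round(),p.max(0).round(),p.mean(0).round(1))
E
python3 meas.py
```

```text
top shelf 2512 ((620.94189453125, 118.61515808105469), (211.95660400390625, 87.55415344238281), 84.24472045898438) 45.71440485450201
top carton 769 ((507.6293029785156, 103.31396484375), (93.70430755615234, 78.0602035522461), 73.44963073730469) 23.04632650524194
top timer 475 ((584.5765380859375, 353.7635192871094), (64.67505645751953, 57.719730377197266), 85.6776123046875) 19.763574468031713
top blue 15 24 [452. 313.  17.] [474. 329.  50.] [461.6 316.6  35.4]
top blue 60 54 [454. 314.  61.] [473. 334.  89.] [462.3 323.1  73.6]
top yel 15 34 [421. 378.  18.] [443. 394.  50.] [430.9 381.9  36.1]
top yel 60 57 [423. 379.  60.] [442. 400.  94.] [432.  388.3  73.7]
top clear 15 32 [ 412. -154.   15.] [ 435. -141.   50.] [ 422.6 -145.    35.1]
top clear 60 57 [ 414. -162.   61.] [ 432. -143.   93.] [ 423.6 -151.1   73.5]
top tq 15 20 [493. 257.  16.] [516. 275.  47.] [500.1 262.3  35.8]
top tq 60 55 [496. 259.  60.] [514. 279.  93.] [505.  267.4  73.1]
top black 15 14 [450. 210.  19.] [468. 231.  50.] [458.  213.6  38.7]
top black 60 52 [451. 213.  66.] [470. 231.  91.] [460.4 221.6  73.6
[... 1008 characters left out ...]
5.] [ 437. -136.   50.] [ 422.9 -144.7   33.6]
side clear 60 42 [ 415. -155.   62.] [ 435. -141.   88.] [ 424.  -148.5   71.4]
side tq 15 89 [494. 268.  15.] [518. 284.  50.] [503.1 277.4  33.2]
side tq 60 64 [496. 262.  60.] [515. 281.  88.] [504.5 273.1  72. ]
side black 15 97 [449. 220.  15.] [469. 237.  50.] [457.7 230.6  33.1]
side black 60 67 [449. 218.  60.] [469. 234.  87.] [459.4 227.   71.9]
side cup 15 168 [676. 328.  15.] [721. 371.  50.] [692.1 361.   32.4]
side cup 60 334 [676. 312.  60.] [734. 372.  80.] [701.9 346.6  74.5]
side jar 15 65 [ 683. -166.   16.] [ 708. -147.   49.] [ 694.8 -157.2   32.5]
side jar 60 90 [ 684. -178.   60.] [ 708. -148.   99.] [ 694.9 -159.5   81.5]
```

```bash
cat > go.py <<'E'
# usage: python3 go.py x y z phi  -> offset in tool axes from the present pose (mm) and rotvec (deg)
import sys
from h import *
s=ctrl.sense(); R=Ro.from_euler("xyz",s["ee_rot"]).as_matrix(); p=np.array(s["tcp_pos"])
print("t",round(s["time_s"],2),"tcp",p.round(1),"phi",np.degrees(np.arctan2(R[1,2],R[0,2])).round(1),"tilt",np.degrees(np.arccos(-R[2,0])).round(2),"F",s["force"].round(1),"open",round(s["opening"],1),"q",np.round(s["qpos"],2))
if len(sys.argv)>1:
    a=[float(v) for v in sys.argv[1:]]
    f=np.radians(a[3]); T=np.array([[0,-np.sin(f),np.cos(f)],[0,np.cos(f),np.sin(f)],[-1,0,0]])
    print("offset now-axes",(R.T@(np.array(a[:3])-p)).round(1),"after-turn axes",(T.T@(np.array(a[:3])-p)).round(1),"turn",np.degrees(Ro.from_matrix(R.T@T).as_rotvec()).round(2))
E
python3 go.py 480 100 200 84; python3 go.py 480 100 200 -96
```

```text
t 0.1 tcp [ 219.6 -504.   252.8] phi -66.5 tilt 0.06 F [ 0.7 -0.8 -0.2] open 85.3 q [-1.24  0.35  1.65  0.    1.14 -0.08]
offset now-axes [  53.3  479.9 -449.7] after-turn axes [  52.8 -195.9  627.9] turn [-1.5047e+02 -1.0000e-02 -8.0000e-02]
t 0.1 tcp [ 219.6 -504.   252.8] phi -66.5 tilt 0.06 F [ 0.7 -0.8 -0.2] open 85.3 q [-1.24  0.35  1.65  0.    1.14 -0.08]
offset now-axes [  53.3  479.9 -449.7] after-turn axes [  52.8  195.9 -627.9] turn [ 2.953e+01 -6.000e-02  1.000e-02]
```

```bash
python3 -m crank '[{"offset":[0,0,0],"turn":[7.4,0,0],"grip":0},{"offset":[0,0,0],"turn":[7.4,0,0],"grip":0},{"offset":[0,0,0],"turn":[7.4,0,0],"grip":0},{"offset":[0,0,0],"turn":[7.4,0,0],"grip":0},{"offset":[0,0,0],"turn":[0,0,0],"grip":0}]' 40; python3 go.py 434 111 150 -95.8
```

```text
time_s: 0.6
tcp_pos: [219.3, -503.1, 251.1]
ee_rot: [-2.691, 1.566, 1.896]
force: [0.1, -1.4, -0.8]
opening: 43.0
t 0.6 tcp [ 219.3 -503.1  251.1] phi -97.1 tilt 0.27 F [ 0.1 -1.4 -0.8] open 43.0 q [-1.24  0.35  1.65  0.    1.14  0.45]
offset now-axes [ 103.5  136.9 -635.6] after-turn axes [ 101.1  151.6 -632.7] turn [-1.35 -0.24  0.11]
```

```bash
python3 -m crank '[{"offset":[0,10,-46],"turn":[-1.3,-0.2,0.1],"grip":0},{"offset":[0,10,-46],"turn":[0,0,0],"grip":0},{"offset":[0,10,-46],"turn":[0,0,0],"grip":0},{"offset":[0,10,-46],"turn":[0,0,0],"grip":0},{"offset":[5,10,-46],"turn":[0,0,0],"grip":0}]'; python3 -m crank '[{"offset":[5,10,-46],"turn":[0,0,0],"grip":0},{"offset":[5,10,-46],"turn":[0,0,0],"grip":0},{"offset":[5,10,-46],"turn":[0,0,0],"grip":0},{"offset":[5,10,-46],"turn":[0,0,0],"grip":0},{"offset":[5,10,-46],"turn":[0,0,0],"grip":0}]'; python3 go.py 434 111 150 -95.8
```

```text
time_s: 1.1
tcp_pos: [291.9, -275.7, 245.0]
ee_rot: [2.339, 1.571, 0.682]
force: [1.6, -0.1, 0.9]
opening: 42.6
time_s: 1.6
tcp_pos: [360.2, -41.2, 219.8]
ee_rot: [1.285, 1.567, -0.353]
force: [1.7, -1.6, 0.1]
opening: 42.5
t 1.6 tcp [360.2 -41.2 219.8] phi -93.8 tilt 0.19 F [ 1.7 -1.6  0.1] open 42.5 q [-0.24  0.05  2.13 -0.    0.96  1.4 ]
offset now-axes [  69.9   63.2 -156.9] after-turn axes [  69.8   58.  -158.9] turn [ 1.96  0.05 -0.18]
```

```bash
python3 -m crank '[{"offset":[14,14,-40],"turn":[2,0,0],"grip":0},{"offset":[18,14,-40],"turn":[0,0,0],"grip":0},{"offset":[18,14,-40],"turn":[0,0,0],"grip":0},{"offset":[18,14,-40],"turn":[0,0,0],"grip":0},{"offset":[0,0,0],"turn":[0,0,0],"grip":0}]';  python3 go.py 434 111 30 -95.8
python3 - <<'E'
from h import *
for n in ("top","side"):
    c=ctrl.camera(n); cv2.imwrite(f"pics/{n}1.png",cv2.resize(c["img"][90:330,110:430],None,fx=2.4,fy=2.4))
E
```

```text
time_s: 2.1
tcp_pos: [432.5, 124.9, 149.6]
ee_rot: [1.459, 1.564, -0.188]
force: [-0.6, -1.2, 0.0]
opening: 42.6
t 2.1 tcp [432.5 124.9 149.6] phi -94.3 tilt 0.41 F [-0.6 -1.2  0. ] open 42.6 q [ 0.18  0.32  2.   -0.    0.81  1.83]
offset now-axes [119.6   1.7  13.7] after-turn axes [119.6   2.9  13.7] turn [ 1.45  0.04 -0.4 ]
```

View pics/side1.png

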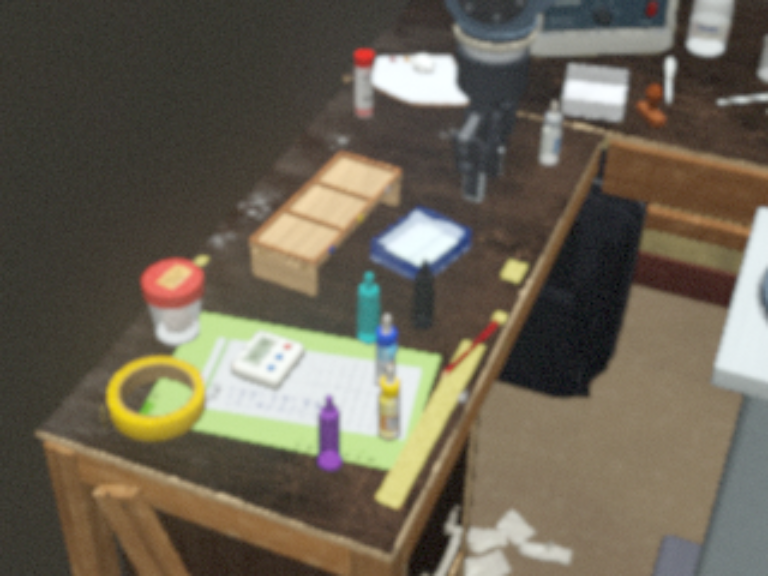

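The gripper hangs in front of the carton with the scene untouched (carton near (420,240), shelf at (330,215)). Now I'll go down.

```bash
python3 -m crank '[{"offset":[35,1,5],"turn":[1.4,0,-0.4],"grip":0},{"offset":[35,1,5],"turn":[0,0,0],"grip":0},{"offset":[30,0,3],"turn":[0,0,0],"grip":0},{"offset":[10,0,0],"turn":[0,0,0],"grip":0},{"offset":[3,0,0],"turn":[0,0,0],"grip":0}]';  python3 go.py 434 111 30 -95.8
python3 - <<'E'
from h import *
c=ctrl.camera("side"); W=cloud(c).reshape(-1,3)
m=(W[:,0]>405)&(W[:,0]<455)&(W[:,1]>50)&(W[:,1]<170)&(W[:,2]>3)
p=W[m]; print(p.min(0),p.max(0),np.percentile(p[:,2],[0,2,5,10]))
c=ctrl.camera("top"); W=cloud(c).reshape(-1,3)
m=(W[:,0]>440)&(W[:,0]<560)&(W[:,1]>40)&(W[:,1]<170)&(W[:,2]>14)&(W[:,2]<35)
print(cv2.minAreaRect(W[m][:,:2].astype(np.float32)))
E
```

```text
time_s: 2.7
tcp_pos: [434.7, 104.5, 39.0]
ee_rot: [1.63, 1.563, -0.04]
force: [-0.1, 0.8, 1.1]
opening: 42.6
t 2.7 tcp [434.7 104.5  39. ] phi -95.7 tilt 0.44 F [-0.1  0.8  1.1] open 42.6 q [ 0.13  0.54  2.06 -0.    0.54  1.8 ]
offset now-axes [ 9.  -1.4 -6.4] after-turn axes [ 9.  -1.4 -6.4] turn [ 0.12 -0.03 -0.44]
[405.02153746  50.77254335   3.03463744] [454.9987316  169.9940784  427.30658056] [ 3.03463744 28.23307575 42.99540605 71.09963976]
((512.7200317382812, 101.72144317626953), (93.32536315917969, 67.44253540039062), 73.25129699707031)
```

```bash
python3 -m crank '[{"offset":[8,0,-6],"turn":[0,0,-0.4],"grip":0},{"offset":[0,12,0],"turn":[0,0,0],"grip":0},{"offset":[0,12,0],"turn":[0,0,0],"grip":0},{"offset":[0,12,0],"turn":[0,0,0],"grip":0},{"offset":[0,12,0],"turn":[0,0,0],"grip":0}]';  python3 go.py 560 105 31 -95.8; python3 -m crank '[{"offset":[0,12,0],"turn":[0,0,0],"grip":0},{"offset":[0,12,0],"turn":[0,0,0],"grip":0},{"offset":[0,12,0],"turn":[0,0,0],"grip":0},{"offset":[0,12,0],"turn":[0,0,0],"grip":0},{"offset":[0,0,0],"turn":[0,0,0],"grip":0}]';  python3 go.py 563 105 31 -95.8
python3 - <<'E'
from h import *
for n in ("top","side"):
    c=ctrl.camera(n); cv2.imwrite(f"pics/{n}2.png",cv2.resize(c["img"][110:270,160:340],None,fx=3.6,fy=3.6))
E
```

```text
time_s: 3.3
tcp_pos: [489.1, 107.1, 35.4]
ee_rot: [1.863, 1.563, 0.195]
force: [-0.7, 0.6, -0.1]
opening: 42.4
t 3.3 tcp [489.1 107.1  35.4] phi -95.6 tilt 0.44 F [-0.7  0.6 -0.1] open 42.4 q [0.12 0.61 1.92 0.   0.61 1.79]
offset now-axes [ 4.9 70.7 -4.8] after-turn axes [ 4.4 70.7 -5.1] turn [ 0.24 -0.13 -0.42]
time_s: 3.8
tcp_pos: [546.2, 102.0, 38.6]
ee_rot: [1.813, 1.556, 0.146]
force: [0.4, -0.2, -0.8]
opening: 42.2
t 3.8 tcp [546.2 102.   38.6] phi -95.5 tilt 0.84 F [ 0.4 -0.2 -0.8] open 42.2 q [0.1  0.66 1.78 0.   0.68 1.77]
offset now-axes [ 7.8 16.3 -4.5] after-turn axes [ 7.6 16.4 -4.6] turn [ 0.28 -0.2  -0.81]
```

View pics/side2.png

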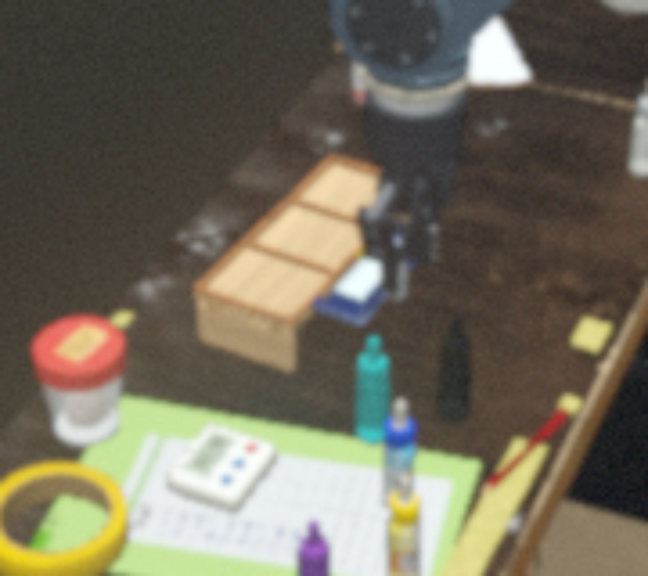

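View pics/top2.png

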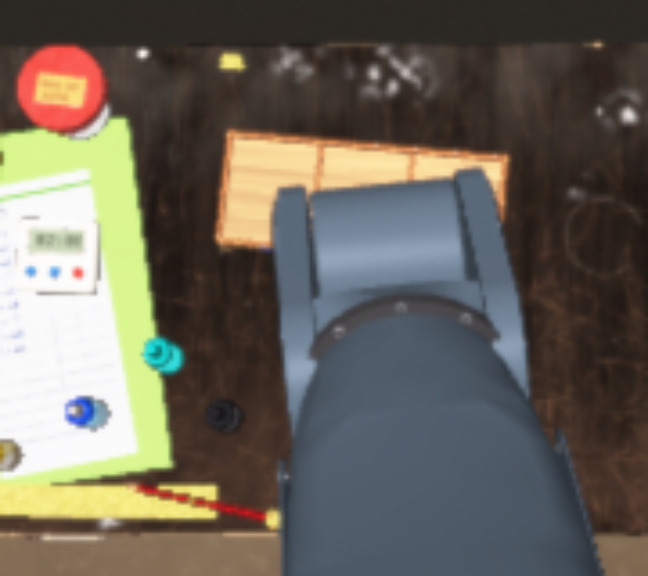

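```bash
python3 -m crank '[{"offset":[7,3,0],"turn":[0,0,-0.8],"grip":0},{"offset":[2,4,0],"turn":[0,0,0],"grip":0},{"offset":[1,5,0],"turn":[0,0,0],"grip":0},{"offset":[0,4,0],"turn":[0,0,0],"grip":0}]';  python3 go.py 563 98 31 -95.8
```

```text
time_s: 4.3
tcp_pos: [559.9, 100.8, 27.1]
ee_rot: [-2.065, 1.565, 2.552]
force: [-1.2, 0.6, 0.9]
opening: 42.6
t 4.3 tcp [559.9 100.8  27.1] phi -95.5 tilt 0.34 F [-1.2  0.6  0.9] open 42.6 q [0.09 0.7  1.73 0.01 0.71 1.76]
offset now-axes [-3.9  3.3  2.5] after-turn axes [-3.9  3.4  2.4] turn [ 0.33 -0.16  0.3 ]
```

```bash
python3 -m crank '[{"offset":[0,3,0],"turn":[0,0,0],"grip":0},{"offset":[0,2,0],"turn":[0,0,0],"grip":0}]';  python3 go.py 563 98 31 -95.8
```

```text
time_s: 4.5
tcp_pos: [562.1, 100.4, 26.2]
ee_rot: [-1.695, 1.557, 2.921]
force: [-16.5, 3.8, 3.7]
opening: 42.4
t 4.5 tcp [562.1 100.4  26.2] phi -95.5 tilt 0.81 F [-16.5   3.8   3.7] open 42.4 q [0.09 0.71 1.72 0.01 0.72 1.76]
offset now-axes [-4.8  1.1  2.3] after-turn axes [-4.8  1.2  2.3] turn [ 0.31 -0.1   0.8 ]
```

```bash
python3 -m crank '[{"offset":[0,0.5,0],"turn":[0,0,0],"grip":0},{"offset":[0,-3,0],"turn":[0,0,0],"grip":0},{"offset":[-5,-20,0],"turn":[0,0,0],"grip":0},{"offset":[-30,-30,0],"turn":[0,0,0],"grip":0},{"offset":[-40,-20,0],"turn":[0,0,0],"grip":0}]'; python3 -m crank '[{"offset":[-40,-20,0],"turn":[-8,0,0],"grip":0},{"offset":[-40,-10,0],"turn":[-8,0,0],"grip":0},{"offset":[-40,-10,0],"turn":[-8,0,0],"grip":0},{"offset":[0,0,0],"turn":[-8,0,0],"grip":0}]'
python3 - <<'E'
from h import *
for n in ("top","side"):
    c=ctrl.camera(n); cv2.imwrite(f"pics/{n}3.png",cv2.resize(c["img"][110:270,160:340],None,fx=3.6,fy=3.6)); np.savez(n+"3.npz",**c)
E
python3 go.py 423 -148 140 -5.8
```

```text
time_s: 5.0
tcp_pos: [488.3, 106.7, 99.8]
ee_rot: [-1.594, 1.551, 3.021]
force: [0.7, -0.0, 0.7]
opening: 42.6
time_s: 5.4
tcp_pos: [448.6, 106.4, 229.7]
ee_rot: [-2.337, 1.559, 2.856]
force: [0.9, 0.6, -0.7]
opening: 42.6
t 5.5 tcp [447.8 106.2 226.1] phi -62.7 tilt 0.94 F [-0.7 -0.1  0.3] open 42.5 q [0.13 0.23 1.9  0.01 1.03 1.22]
offset now-axes [  85.8 -137.5  215.3] after-turn axes [  86.1 -255.4    1. ] turn [-56.89  -0.88   0.42]
```

View pics/side3.png

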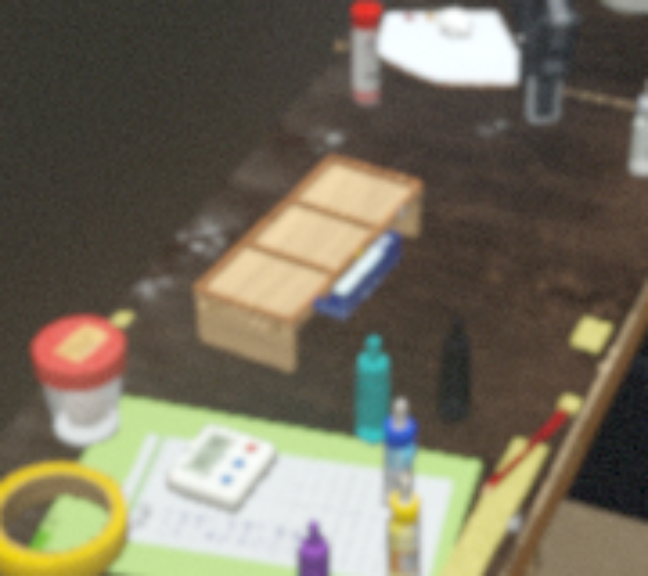

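View pics/top3.png

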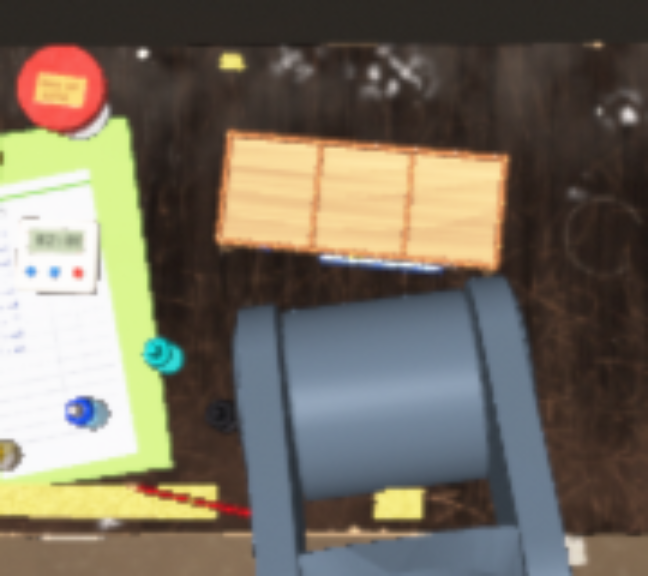

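Run:
```python
from h import *
for n in("top","side"):
    c=np.load(n+"3.npz"); c={k:c[k] for k in c}; W=cloud(c).reshape(-1,3)
    d=W-[621,119,0]; a=np.radians(-5.8)
    x=d[:,0]*np.cos(a)+d[:,1]*np.sin(a); y=-d[:,0]*np.sin(a)+d[:,1]*np.cos(a); z=W[:,2]
    m=(x>-110)&(x<-30)&(y>-85)&(y<85)&(z>8)&(z<34)
    print(n,m.sum(),np.percentile(x[m],[0,2,10,50]),y[m].min(),y[m].max())
    for k in range(-80,60,10):
        mm=m&(y>k)&(y<k+10)
        if mm.any(): print(k,mm.sum(),x[mm].min().round(1),np.median(x[mm]).round(1),np.median(z[mm]).round())
    m=(abs(x)<70)&(abs(y)<120)&(z>40)&(z<49); print("deck",np.percentile(x[m],[0.5,99.5]),np.percentile(y[m],[0.5,99.5]))
```

```text
top 47 [-63.95850808 -46.60251774 -44.90445572 -44.26537698] -65.26130111275432 26.282050278340286
-70 3 -43.9 -43.8 19.0
-60 4 -44.2 -44.0 15.0
-50 7 -44.9 -44.3 23.0
-40 3 -44.7 -44.3 21.0
-30 6 -44.5 -43.9 17.0
-20 6 -64.0 -44.3 17.0
-10 4 -44.9 -44.8 23.0
0 6 -45.1 -44.2 17.0
10 5 -45.1 -44.8 26.0
20 3 -44.7 -44.4 23.0
deck [-42.76064879  40.19760286] [-101.81155391  101.53070744]
side 148 [-46.7257134  -45.85011373 -44.78234264 -42.13087416] -69.6391134378849 32.439544740716734
-70 13 -43.8 -38.7 21.0
-60 11 -45.7 -42.4 19.0
-50 15 -45.6 -42.3 21.0
-40 15 -44.2 -42.2 20.0
-30 12 -45.3 -39.5 20.0
-20 12 -46.0 -41.7 20.0
-10 17 -46.1 -42.6 19.0
0 14 -45.0 -41.8 20.0
10 13 -46.7 -42.7 18.0
20 21 -45.8 -40.3 17.0
30 5 -44.9 -40.9 23.0
deck [-43.09560479  44.35907526] [-106.60503758  108.018076  ]
```

```bash
python3 -m crank '[{"offset":[0,0,0],"turn":[-8.2,0,0],"grip":-0.3},{"offset":[0,0,0],"turn":[-8.2,0,0],"grip":-0.3},{"offset":[0,0,0],"turn":[-8.2,0,0],"grip":-0.3},{"offset":[0,0,0],"turn":[-8.2,0,0],"grip":-0.3},{"offset":[0,0,0],"turn":[-8.2,0,0],"grip":-0.3}]'; python3 -m crank '[{"offset":[0,0,0],"turn":[-8.2,-0.5,0],"grip":-0.3},{"offset":[0,0,0],"turn":[-7,-0.4,0.4],"grip":-0.3},{"offset":[0,0,0],"turn":[0,0,0],"grip":-0.3}]'
python3 go.py 424 -148 140 -5.8
```

```text
time_s: 6.0
tcp_pos: [447.0, 105.9, 221.8]
ee_rot: [-2.839, 1.549, 3.065]
force: [0.1, -0.4, 0.3]
opening: 55.3
time_s: 6.3
tcp_pos: [446.3, 105.7, 218.6]
ee_rot: [2.857, 1.561, 2.742]
force: [0.1, 1.2, 0.4]
opening: 55.7
t 6.3 tcp [446.3 105.7 218.6] phi -6.6 tilt 0.59 F [0.1 1.2 0.4] open 55.7 q [0.13 0.23 1.91 0.01 1.01 0.24]
offset now-axes [  77.8 -254.8    7.7] after-turn axes [  78.6 -254.6    3.4] turn [-0.8  -0.56 -0.17]
```

```bash
python3 -m crank '[{"offset":[10,-45,1],"turn":[-0.8,-0.5,0],"grip":-0.3},{"offset":[14,-45,1],"turn":[0,0,0],"grip":-0.3},{"offset":[14,-45,1],"turn":[0,0,0],"grip":-0.3},{"offset":[14,-45,1],"turn":[0,0,0],"grip":-0.3},{"offset":[14,-45,1],"turn":[0,0,0],"grip":-0.3}]'
python3 go.py 424 -148 140 -5.8
```

```text
time_s: 6.8
tcp_pos: [425.5, -121.3, 148.5]
ee_rot: [1.639, 1.567, 1.51]
force: [1.2, -0.3, 0.3]
opening: 55.7
t 6.8 tcp [ 425.5 -121.3  148.5] phi -7.4 tilt 0.19 F [ 1.2 -0.3  0.3] open 55.7 q [-0.38  0.31  2.02  0.    0.81 -0.26]
offset now-axes [  8.4 -26.7   2. ] after-turn axes [  8.5 -26.8   1.2] turn [-1.57 -0.01 -0.19]
```

```bash
python3 -m crank '[{"offset":[0,-25,0],"turn":[-1,0,0],"grip":-0.3},{"offset":[0,-2,0],"turn":[0,0,0],"grip":-0.3}]'
cat > wr.py <<'E'
import sys
from h import *
c=ctrl.camera("wrist"); cv2.imwrite(f"pics/{sys.argv[1]}.png",c["img"])
E
python3 wr.py w1
python3 go.py 424 -148 48 -5.8
```

```text
time_s: 7.0
tcp_pos: [420.2, -152.7, 145.6]
ee_rot: [2.401, 1.565, 2.271]
force: [0.5, -0.4, -0.6]
opening: 55.6
t 7.05 tcp [ 420.1 -151.8  145.5] phi -7.4 tilt 0.39 F [-1.  -0.1 -0.8] open 55.7 q [-0.45  0.33  2.    0.    0.82 -0.33]
offset now-axes [97.5  3.8  3.9] after-turn axes [97.5  4.2  3.5] turn [-1.63 -0.29 -0.26]
```

View pics/w1.png

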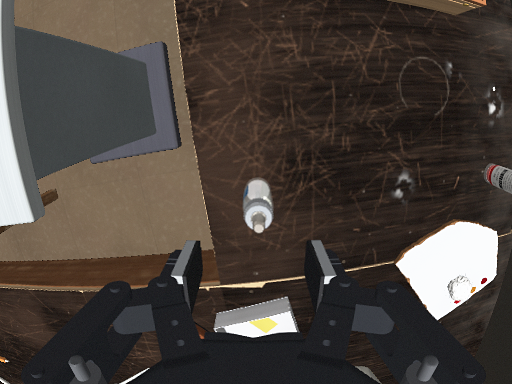

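```bash
python3 -m crank '[{"offset":[15,4,4],"turn":[-1.5,0,0],"grip":-0.3},{"offset":[15,0,0],"turn":[0,0,0],"grip":-0.3},{"offset":[0,0,0],"turn":[0,0,0],"grip":-0.3}]'
python3 go.py 424 -148 48 -5.8
```

```text
time_s: 7.35
tcp_pos: [424.8, -146.1, 114.3]
ee_rot: [2.429, 1.563, 2.313]
force: [-0.6, -0.2, 0.3]
opening: 55.4
t 7.35 tcp [ 424.8 -146.1  114.3] phi -6.6 tilt 0.43 F [-0.6 -0.2  0.3] open 55.4 q [-0.44  0.39  2.02  0.    0.74 -0.32]
offset now-axes [66.3 -2.4 -0.2] after-turn axes [66.3 -2.  -0.6] turn [-0.81 -0.32 -0.28]
```

```bash
python3 -m crank '[{"offset":[20,-2,0],"turn":[-0.8,-0.3,0],"grip":-0.3},{"offset":[20,0,0],"turn":[0,0,0],"grip":-0.3},{"offset":[18,0,0],"turn":[0,0,0],"grip":-0.3},{"offset":[5,0,0],"turn":[0,0,0],"grip":-0.3},{"offset":[0,0,0],"turn":[0,0,0],"grip":-0.3}]'
python3 go.py 424 -148 48 -5.8
```

```text
time_s: 7.85
tcp_pos: [426.7, -144.4, 52.0]
ee_rot: [1.192, 1.566, 1.083]
force: [0.6, -0.0, -0.3]
opening: 55.3
t 7.85 tcp [ 426.7 -144.4   52. ] phi -6.3 tilt 0.28 F [ 0.6 -0.  -0.3] open 55.3 q [-0.43  0.52  2.04  0.01  0.58 -0.33]
offset now-axes [ 3.9 -3.9 -2.3] after-turn axes [ 4.  -3.9 -2.3] turn [-0.48  0.1  -0.26]
```

```bash
python3 -m crank '[{"offset":[4,-4,-2],"turn":[0,0,0],"grip":-0.3},{"offset":[0,0,0],"turn":[0,0,0],"grip":0.2},{"offset":[0,0,0],"turn":[0,0,0],"grip":0.4},{"offset":[0,0,0],"turn":[0,0,0],"grip":0.6},{"offset":[0,0,0],"turn":[0,0,0],"grip":0.8}]' 25
python3 go.py 424 -148 48 -5.8;python3 -m crank '[{"offset":[0,0,0],"turn":[0,0,0],"grip":1},{"offset":[0,0,0],"turn":[0,0,0],"grip":1}]'; python3 go.py 424 -148 48 -5.8; python3 wr.py w2
```

```text
time_s: 8.35
tcp_pos: [425.5, -148.6, 50.4]
ee_rot: [0.538, 1.564, 0.427]
force: [0.4, -1.1, 0.2]
opening: 22.7
t 8.35 tcp [ 425.5 -148.6   50.4] phi -6.4 tilt 0.36 F [ 0.4 -1.1  0.2] open 22.7 q [-0.44  0.52  2.04  0.01  0.58 -0.34]
offset now-axes [ 2.4  0.4 -1.5] after-turn axes [ 2.4  0.4 -1.5] turn [-0.57  0.31 -0.18]
time_s: 8.55
tcp_pos: [425.6, -148.7, 50.7]
ee_rot: [0.484, 1.564, 0.373]
force: [-0.3, -0.8, -0.7]
opening: 22.6
t 8.55 tcp [ 425.6 -148.7   50.7] phi -6.4 tilt 0.38 F [-0.3 -0.8 -0.7] open 22.6 q [-0.44  0.52  2.04  0.01  0.58 -0.34]
offset now-axes [ 2.7  0.5 -1.7] after-turn axes [ 2.7  0.5 -1.7] turn [-0.57  0.34 -0.18]
```

View pics/w2.png

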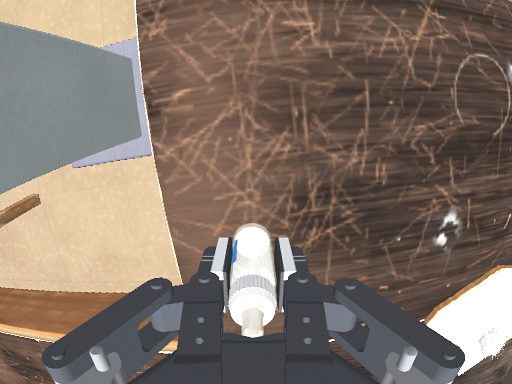

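Vial gripped between the pads (near (252,265) in the wrist picture, opening 22.6 mm). I lift it now.

```bash
python3 -m crank '[{"offset":[-20,0,0],"turn":[0,0,0],"grip":1},{"offset":[-30,0,0],"turn":[0,0,0],"grip":1},{"offset":[-30,0,0],"turn":[0,0,0],"grip":1},{"offset":[-30,0,0],"turn":[0,0,0],"grip":1},{"offset":[0,0,0],"turn":[-0.6,0.3,-0.2],"grip":1}]'; python3 go.py 614 50.4 150 -5.8; python3 wr.py w3
```

```text
time_s: 9.1
tcp_pos: [424.2, -148.6, 163.9]
ee_rot: [2.894, 1.568, 2.793]
force: [-0.4, -0.3, -0.7]
opening: 22.5
t 9.1 tcp [ 424.2 -148.6  163.9] phi -5.8 tilt 0.14 F [-0.4 -0.3 -0.7] open 22.5 q [-0.44  0.3   1.99 -0.    0.86 -0.34]
offset now-axes [ 13.6 217.1 168.9] after-turn axes [ 13.9 217.2 168.7] turn [ 0.02 -0.14 -0.04]
```

View pics/w3.png

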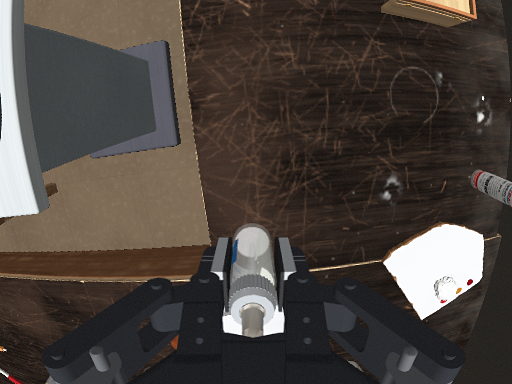

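```bash
python3 -m crank '[{"offset":[0,18,14],"turn":[0,0,0],"grip":1},{"offset":[0,30,23],"turn":[0,0,0],"grip":1},{"offset":[0,30,23],"turn":[0,0,0],"grip":1},{"offset":[0,30,23],"turn":[0,0,0],"grip":1},{"offset":[0,30,23],"turn":[0,0,0],"grip":1}]'; python3 go.py 614 50.4 150 -5.8;  python3 -m crank '[{"offset":[0,30,23],"turn":[0,0,0],"grip":1},{"offset":[0,25,18],"turn":[0,0,0],"grip":1},{"offset":[0,0,0],"turn":[0,0,0],"grip":1}]'; python3 go.py 614 50.4 110 -5.8
```

```text
time_s: 9.65
tcp_pos: [542.8, -19.3, 156.5]
ee_rot: [3.042, 1.559, 2.936]
force: [0.3, -0.7, -0.3]
opening: 23.1
t 9.65 tcp [542.8 -19.3 156.5] phi -6.0 tilt 0.7 F [ 0.3 -0.7 -0.3] open 23.1 q [-0.12  0.46  1.75  0.    0.94 -0.02]
offset now-axes [ 5.8 76.8 63.5] after-turn axes [ 6.5 76.5 63.8] turn [-0.25 -0.7  -0.07]
time_s: 9.95
tcp_pos: [591.6, 36.8, 151.0]
ee_rot: [3.064, 1.554, 2.962]
force: [-0.7, -0.7, 0.2]
opening: 22.4
t 9.95 tcp [591.6  36.8 151. ] phi -5.9 tilt 0.97 F [-0.7 -0.7  0.2] open 22.4 q [-0.02  0.55  1.62  0.    0.99  0.08]
offset now-axes [40.7 15.8 21.6] after-turn axes [41.  15.8 21. ] turn [-0.07 -0.97 -0.08]
```

```bash
python3 -m crank '[{"offset":[0,14,18],"turn":[0,-1,0],"grip":1},{"offset":[18,2,2],"turn":[0,0,0],"grip":1},{"offset":[0,0,0],"turn":[0,0,0],"grip":1}]'; python3 go.py 614 50.4 110 -5.8
```

```text
time_s: 10.25
tcp_pos: [611.7, 51.4, 127.6]
ee_rot: [3.072, 1.565, 2.971]
force: [-1.1, 0.4, -0.1]
opening: 22.8
t 10.25 tcp [611.7  51.4 127.6] phi -5.8 tilt 0.31 F [-1.1  0.4 -0.1] open 22.8 q [0.01 0.61 1.58 0.   0.96 0.11]
offset now-axes [17.6 -0.7  2.5] after-turn axes [17.6 -0.7  2.4] turn [ 0.01 -0.31 -0.02]
```

```bash
python3 -m crank '[{"offset":[15,0,2],"turn":[0,-0.3,0],"grip":1},{"offset":[9,0,0],"turn":[0,0,0],"grip":1},{"offset":[3,0,0],"turn":[0,0,0],"grip":1},{"offset":[0,0,0],"turn":[0,0,0],"grip":1}]'; python3 go.py 614 50.4 96 -5.8
python3 - <<'E'
from h import *
c=ctrl.camera("side"); cv2.imwrite("pics/side4.png",cv2.resize(c["img"][110:270,160:340],None,fx=3.6,fy=3.6))
E
```

```text
time_s: 10.65
tcp_pos: [612.1, 49.7, 99.0]
ee_rot: [-3.094, 1.568, 3.087]
force: [-0.2, -1.4, -0.9]
opening: 22.6
t 10.65 tcp [612.1  49.7  99. ] phi -5.9 tilt 0.19 F [-0.2 -1.4 -0.9] open 22.6 q [0.01 0.65 1.59 0.   0.9  0.11]
offset now-axes [3.  0.9 1.9] after-turn axes [3.  0.9 1.8] turn [-0.06 -0.19  0.01]
```

View pics/side4.png

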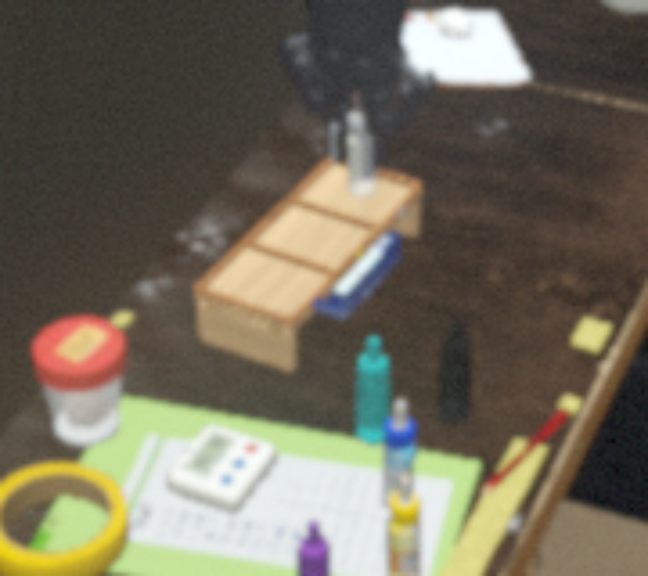

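```bash
python3 -m crank '[{"offset":[2,0,0],"turn":[0,0,0],"grip":1},{"offset":[1,0,0],"turn":[0,0,0],"grip":1}]'; python3 -m crank '[{"offset":[1,0,0],"turn":[0,0,0],"grip":1}]'; python3 go.py 614 50.4 96 -5.8
```

```text
time_s: 10.9
tcp_pos: [612.7, 49.5, 97.4]
ee_rot: [3.086, 1.57, 2.983]
force: [-0.7, -0.2, -0.9]
opening: 22.6
time_s: 11.0
tcp_pos: [612.9, 49.5, 96.7]
ee_rot: [2.874, 1.57, 2.772]
force: [-0.7, -0.3, -0.3]
opening: 22.8
t 11.0 tcp [612.9  49.5  96.7] phi -5.9 tilt 0.02 F [-0.7 -0.3 -0.3] open 22.8 q [0.   0.66 1.59 0.   0.9  0.11]
offset now-axes [0.7 1.1 1. ] after-turn axes [0.7 1.1 1. ] turn [-0.07 -0.02 -0.01]
```

```bash
python3 -m crank '[{"offset":[1.5,0,0],"turn":[0,0,0],"grip":1},{"offset":[1,0,0],"turn":[0,0,0],"grip":1}]'; python3 -m crank '[{"offset":[1,0,0],"turn":[0,0,0],"grip":1}]'; python3 go.py 614 50.4 96 -5.8
```

```text
time_s: 11.2
tcp_pos: [613.1, 49.5, 94.9]
ee_rot: [0.361, 1.57, 0.259]
force: [-5.2, -0.6, 11.4]
opening: 22.8
time_s: 11.3
tcp_pos: [613.2, 49.5, 94.8]
ee_rot: [0.226, 1.57, 0.124]
force: [-6.6, -0.6, 15.3]
opening: 22.7
t 11.3 tcp [613.2  49.5  94.8] phi -5.9 tilt 0.02 F [-6.6 -0.6 15.3] open 22.7 q [0.   0.66 1.59 0.   0.89 0.11]
offset now-axes [-1.2  1.   0.7] after-turn axes [-1.2  1.   0.7] turn [-0.06  0.02 -0.  ]
```

```bash
python3 -m crank '[{"offset":[-1,0,0],"turn":[0,0,0],"grip":1},{"offset":[0,0,0],"turn":[0,0,0],"grip":0.3},{"offset":[0,0,0],"turn":[0,0,0],"grip":0},{"offset":[0,0,0],"turn":[0,0,0],"grip":-0.1},{"offset":[-10,0,0],"turn":[0,0,0],"grip":-0.1}]'; python3 -m crank '[{"offset":[-25,0,0],"turn":[0,0,0],"grip":-0.1},{"offset":[-35,0,0],"turn":[0,0,0],"grip":-0.1},{"offset":[-40,0,0],"turn":[0,0,0],"grip":-0.1},{"offset":[-20,0,0],"turn":[0,0,0],"grip":-0.2}]'; python3 go.py 462 326 215 -5.8
python3 - <<'E'
from h import *
c=ctrl.camera("side"); cv2.imwrite("pics/side5.png",cv2.resize(c["img"][110:270,160:340],None,fx=3.6,fy=3.6))
E
```

```text
time_s: 11.8
tcp_pos: [612.6, 49.6, 105.2]
ee_rot: [-3.073, 1.569, 3.108]
force: [1.2, -0.4, 0.1]
opening: 47.0
time_s: 12.2
tcp_pos: [611.8, 49.6, 229.5]
ee_rot: [-3.05, 1.566, 3.131]
force: [-0.6, -0.1, -0.1]
opening: 51.2
t 12.2 tcp [611.8  49.6 229.5] phi -5.9 tilt 0.3 F [-0.6 -0.1 -0.1] open 51.2 q [0.   0.49 1.5  0.   1.16 0.11]
offset now-axes [  15.3  259.7 -177.1] after-turn axes [  14.5  259.9 -177. ] turn [-0.05 -0.3   0.03]
```

View pics/side5.png

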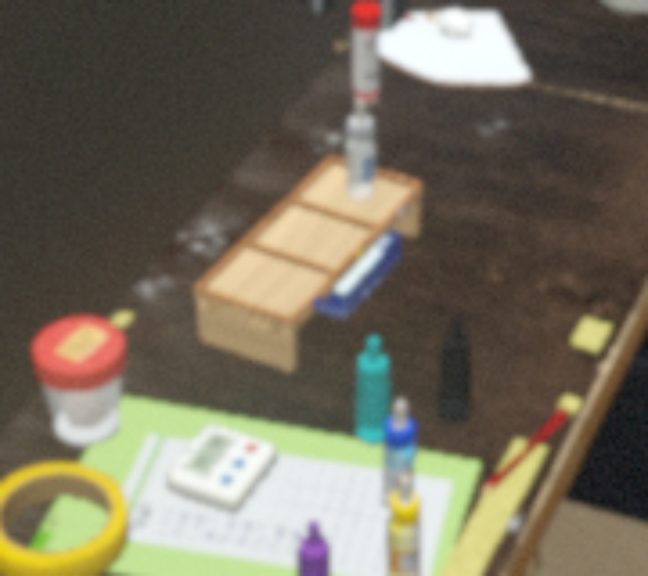

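```bash
python3 go.py 432 391.5 160 -5.8; python3 -m crank '[{"offset":[5,40,-25],"turn":[0,0,0],"grip":-0.3},{"offset":[8,41,-25],"turn":[0,0,0],"grip":-0.3},{"offset":[8,41,-25],"turn":[0,0,0],"grip":-0.3},{"offset":[8,41,-25],"turn":[0,0,0],"grip":-0.3},{"offset":[8,41,-25],"turn":[0,0,0],"grip":-0.3}]';python3 go.py 432 391.5 160 -5.8
```

```text
t 12.25 tcp [612.6  49.6 232. ] phi -5.9 tilt 0.11 F [ 0.4 -0.3  3.4] open 51.8 q [0.   0.49 1.5  0.   1.16 0.11]
offset now-axes [  72.4  321.7 -214.4] after-turn axes [  72.   321.9 -214.3] turn [-0.05 -0.11  0.01]
time_s: 12.75
tcp_pos: [510.0, 267.4, 199.5]
ee_rot: [0.233, 1.562, 0.122]
force: [1.1, 0.5, -0.1]
opening: 55.6
t 12.75 tcp [510.  267.4 199.5] phi -6.4 tilt 0.48 F [ 1.1  0.5 -0.1] open 55.6 q [ 0.4   0.45  1.64 -0.    1.04  0.52]
offset now-axes [ 39.  114.6 -91.6] after-turn axes [ 39.5 115.6 -90.1] turn [-0.56  0.47 -0.11]
```

```bash
python3 -m crank '[{"offset":[8,38,-30],"turn":[-0.5,0.4,0],"grip":-0.3},{"offset":[12,38,-30],"turn":[0,0,0],"grip":-0.3},{"offset":[12,34,-28],"turn":[0,0,0],"grip":-0.3},{"offset":[0,0,0],"turn":[0,0,0],"grip":-0.3}]';python3 go.py 432 391.5 115 -5.8
```

```text
time_s: 13.15
tcp_pos: [429.1, 392.3, 167.9]
ee_rot: [1.099, 1.567, 1.002]
force: [-0.2, -1.3, 0.6]
opening: 55.5
t 13.15 tcp [429.1 392.3 167.9] phi -5.6 tilt 0.21 F [-0.2 -1.3  0.6] open 55.5 q [0.66 0.5  1.65 0.   0.99 0.76]
offset now-axes [52.9 -0.7  2.9] after-turn axes [52.9 -0.5  3. ] turn [ 0.21  0.09 -0.19]
```

```bash
python3 -m crank '[{"offset":[30,0,3],"turn":[0,0,0],"grip":-0.3},{"offset":[20,0,0],"turn":[0,0,0],"grip":-0.3},{"offset":[2,0,0],"turn":[0,0,0],"grip":-0.3}]';python3 wr.py w4; python3 go.py 432 391.5 52 -5.8
```

```text
time_s: 13.45
tcp_pos: [432.3, 393.7, 116.5]
ee_rot: [0.893, 1.564, 0.799]
force: [0.1, -1.3, -0.3]
opening: 55.7
t 13.5 tcp [432.5 393.8 117.3] phi -5.4 tilt 0.43 F [-0.9 -0.8 -0.2] open 55.3 q [0.66 0.58 1.67 0.   0.88 0.75]
offset now-axes [65.2 -2.7 -0.6] after-turn axes [65.3 -2.3 -0.3] turn [ 0.39  0.27 -0.33]
```

View pics/w4.png

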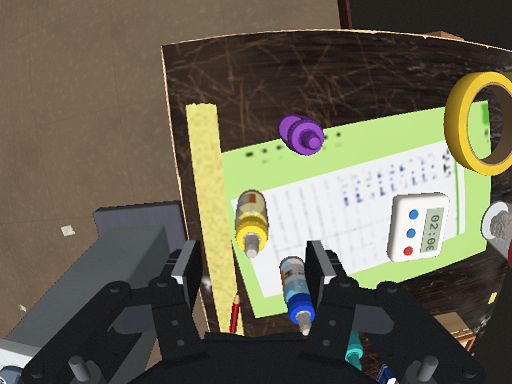

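Yellow cap at (252,230) is centred between the fingers (185..320). Blue cap at (300,310) stands clear beside.

```bash
python3 -m crank '[{"offset":[20,-2,0],"turn":[0.3,0.2,-0.3],"grip":-0.3},{"offset":[20,-1,0],"turn":[0,0,0],"grip":-0.3},{"offset":[18,0,0],"turn":[0,0,0],"grip":-0.3},{"offset":[5,0,0],"turn":[0,0,0],"grip":-0.3},{"offset":[1,0,0],"turn":[0,0,0],"grip":-0.3}]'
python3 go.py 432 391.5 51 -5.8
```

```text
time_s: 14.0
tcp_pos: [436.9, 391.4, 58.5]
ee_rot: [0.682, 1.561, 0.579]
force: [0.7, -1.0, 0.3]
opening: 55.4
t 14.0 tcp [436.9 391.4  58.5] phi -5.9 tilt 0.58 F [ 0.7 -1.   0.3] open 55.4 q [ 0.65  0.67  1.69 -0.    0.77  0.75]
offset now-axes [ 7.5 -0.5 -5. ] after-turn axes [ 7.5 -0.4 -4.9] turn [-0.06  0.45 -0.36]
```

```bash
python3 -m crank '[{"offset":[7,-0.5,-5],"turn":[0,0.4,-0.4],"grip":-0.3},{"offset":[1,0,0],"turn":[0,0,0],"grip":0.1},{"offset":[0,0,0],"turn":[0,0,0],"grip":0.4},{"offset":[0,0,0],"turn":[0,0,0],"grip":0.7},{"offset":[0,0,0],"turn":[0,0,0],"grip":1}]'
python3 -m crank '[{"offset":[0,0,0],"turn":[0,0,0],"grip":1},{"offset":[0,0,0],"turn":[0,0,0],"grip":1}]'; python3 go.py 621 119 51 -5.8
```

```text
time_s: 14.5
tcp_pos: [433.0, 392.4, 53.5]
ee_rot: [0.496, 1.567, 0.394]
force: [0.2, -0.6, -0.5]
opening: 22.7
time_s: 14.7
tcp_pos: [433.1, 392.5, 53.7]
ee_rot: [0.508, 1.566, 0.406]
force: [-0.2, -0.1, -0.1]
opening: 22.8
t 14.7 tcp [433.1 392.5  53.7] phi -5.9 tilt 0.25 F [-0.2 -0.1 -0.1] open 22.8 q [ 0.66  0.68  1.69 -0.    0.77  0.76]
offset now-axes [   3.  -252.8  214.9] after-turn axes [   2.7 -253.1  214.6] turn [-0.07  0.22 -0.12]
```

```bash
python3 -m crank '[{"offset":[-20,0,0],"turn":[0,0,0],"grip":1},{"offset":[-30,0,0],"turn":[0,0,0],"grip":1},{"offset":[-30,0,0],"turn":[0,0,0],"grip":1},{"offset":[-30,0,0],"turn":[0,0,0],"grip":1},{"offset":[-20,0,0],"turn":[0,0,0],"grip":1}]'; python3 -m crank '[{"offset":[-5,-20,17],"turn":[0,0,0],"grip":1},{"offset":[0,-30,26],"turn":[0,0,0],"grip":1},{"offset":[0,-30,26],"turn":[0,0,0],"grip":1},{"offset":[0,-30,26],"turn":[0,0,0],"grip":1},{"offset":[0,-30,26],"turn":[0,0,0],"grip":1}]';python3 go.py 621 119 150 -5.8
```

```text
time_s: 15.2
tcp_pos: [431.2, 391.0, 185.0]
ee_rot: [-2.001, 1.568, -2.103]
force: [0.1, 0.3, -0.4]
opening: 22.4
time_s: 15.7
tcp_pos: [539.6, 239.0, 195.2]
ee_rot: [0.517, 1.566, 0.422]
force: [0.0, 0.1, 0.3]
opening: 22.5
t 15.7 tcp [539.6 239.  195.2] phi -5.5 tilt 0.29 F [0.  0.1 0.3] open 22.5 q [0.34 0.48 1.6  0.   1.05 0.43]
offset now-axes [  45.3 -111.8   92.3] after-turn axes [  45.2 -111.2   93.1] turn [ 0.34  0.25 -0.14]
```

```bash
python3 -m crank '[{"offset":[4,-32,28],"turn":[0.3,0.2,0],"grip":1},{"offset":[4,-32,28],"turn":[0,0,0],"grip":1},{"offset":[6,-26,24],"turn":[0,0,0],"grip":1},{"offset":[6,-12,7],"turn":[0,0,0],"grip":1},{"offset":[0,0,0],"turn":[0,0,0],"grip":1}]';python3 go.py 621 119 120 -5.8
```

```text
time_s: 16.2
tcp_pos: [620.5, 120.0, 174.4]
ee_rot: [0.957, 1.568, 0.852]
force: [0.2, 0.7, -0.4]
opening: 22.4
t 16.2 tcp [620.5 120.  174.4] phi -6.0 tilt 0.18 F [ 0.2  0.7 -0.4] open 22.4 q [0.12 0.58 1.5  0.   1.06 0.22]
offset now-axes [54.4 -1.1  0.5] after-turn axes [54.4 -1.   0.6] turn [-0.24  0.1  -0.14]
```

```bash
python3 -m crank '[{"offset":[25,-1,0.5],"turn":[0,0,0],"grip":1},{"offset":[25,0,0],"turn":[0,0,0],"grip":1},{"offset":[12,0,0],"turn":[0,0,0],"grip":1},{"offset":[6,0,0],"turn":[0,0,0],"grip":1},{"offset":[0,0,0],"turn":[0,0,0],"grip":1}]';python3 go.py 621 119 99 -5.8
python3 - <<'E'
from h import *
c=ctrl.camera("side"); cv2.imwrite("pics/side6.png",cv2.resize(c["img"][110:270,160:340],None,fx=3.6,fy=3.6))
E
```

```text
time_s: 16.7
tcp_pos: [619.3, 123.9, 106.3]
ee_rot: [0.923, 1.566, 0.821]
force: [0.8, -0.5, -0.9]
opening: 22.9
t 16.7 tcp [619.3 123.9 106.3] phi -5.9 tilt 0.27 F [ 0.8 -0.5 -0.9] open 22.9 q [0.12 0.67 1.54 0.   0.93 0.22]
offset now-axes [ 7.3 -4.7  2.2] after-turn axes [ 7.3 -4.7  2.2] turn [-0.07  0.16 -0.21]
```

View pics/side6.png

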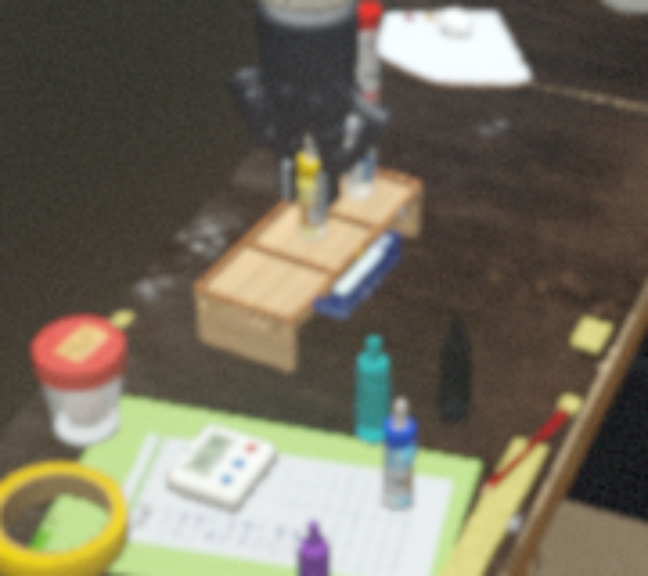

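```bash
python3 -m crank '[{"offset":[2,-4,2],"turn":[0,0,0],"grip":1},{"offset":[2,0,0],"turn":[0,0,0],"grip":1},{"offset":[2,0,0],"turn":[0,0,0],"grip":1}]';python3 go.py 621 119 99 -5.8;  python3 -m crank '[{"offset":[1.5,0,0],"turn":[0,0,0],"grip":1},{"offset":[1,0,0],"turn":[0,0,0],"grip":1}]'
```

```text
time_s: 17.05
tcp_pos: [622.5, 120.0, 103.3]
ee_rot: [0.564, 1.562, 0.462]
force: [-0.3, 0.5, -0.3]
opening: 22.5
t 17.05 tcp [622.5 120.  103.3] phi -5.8 tilt 0.52 F [-0.3  0.5 -0.3] open 22.5 q [0.12 0.67 1.54 0.   0.92 0.22]
offset now-axes [ 4.3 -1.1 -1.5] after-turn axes [ 4.3 -1.1 -1.4] turn [-0.04  0.44 -0.28]
time_s: 17.25
tcp_pos: [622.8, 119.8, 101.0]
ee_rot: [0.543, 1.561, 0.44]
force: [0.6, 0.6, -0.2]
opening: 22.4
```

```bash
python3 -m crank '[{"offset":[1.5,0,0],"turn":[0,0,0],"grip":1},{"offset":[1,0,0],"turn":[0,0,0],"grip":1}]';python3 go.py 621 119 99 -5.8
```

```text
time_s: 17.45
tcp_pos: [622.8, 119.9, 98.3]
ee_rot: [0.541, 1.561, 0.439]
force: [0.5, 0.1, -1.1]
opening: 22.6
t 17.45 tcp [622.8 119.9  98.3] phi -5.9 tilt 0.56 F [ 0.5  0.1 -1.1] open 22.6 q [0.12 0.68 1.54 0.   0.91 0.22]
offset now-axes [-0.7 -1.  -1.7] after-turn axes [-0.7 -1.  -1.7] turn [-0.06  0.48 -0.29]
```

```bash
python3 -m crank '[{"offset":[1.5,0,0],"turn":[0,0.4,-0.3],"grip":1},{"offset":[1,0,0],"turn":[0,0,0],"grip":1}]';python3 go.py 621 119 99 -5.8
```

```text
time_s: 17.65
tcp_pos: [623.3, 120.1, 97.7]
ee_rot: [-0.079, 1.569, -0.181]
force: [-6.3, -0.7, 14.0]
opening: 22.6
t 17.65 tcp [623.3 120.1  97.7] phi -5.9 tilt 0.11 F [-6.3 -0.7 14. ] open 22.6 q [ 0.12  0.68  1.53 -0.    0.92  0.22]
offset now-axes [-1.3 -1.3 -2.2] after-turn axes [-1.3 -1.3 -2.2] turn [-0.07  0.11  0.01]
```

Contact at the expected height. Now release and go to the blue vial.

```bash
python3 -m crank '[{"offset":[-1,0,0],"turn":[0,0,0],"grip":1},{"offset":[0,0,0],"turn":[0,0,0],"grip":0.3},{"offset":[0,0,0],"turn":[0,0,0],"grip":0},{"offset":[0,0,0],"turn":[0,0,0],"grip":-0.1},{"offset":[-10,0,0],"turn":[0,0,0],"grip":-0.1}]'; python3 -m crank '[{"offset":[-25,0,0],"turn":[0,0,0],"grip":-0.1},{"offset":[-35,0,0],"turn":[0,0,0],"grip":-0.1},{"offset":[-30,0,0],"turn":[0,0,0],"grip":-0.2},{"offset":[-10,30,-20],"turn":[0,0,0],"grip":-0.3},{"offset":[0,34,-24],"turn":[0,0,0],"grip":-0.3}]'; python3 go.py 462 326 160 -5.8
```

```text
time_s: 18.15
tcp_pos: [622.7, 120.1, 107.9]
ee_rot: [-2.117, 1.57, -2.219]
force: [-0.1, 0.4, -0.2]
opening: 46.8
time_s: 18.65
tcp_pos: [587.0, 186.5, 215.6]
ee_rot: [-0.154, 1.568, -0.262]
force: [-0.6, 0.5, 0.0]
opening: 55.6
t 18.65 tcp [587.  186.5 215.6] phi -6.2 tilt 0.14 F [-0.6  0.5  0. ] open 55.6 q [ 0.23  0.51  1.51 -0.    1.12  0.34]
offset now-axes [  55.2  125.3 -139.4] after-turn axes [  55.6  126.2 -138.5] turn [-0.38  0.14  0.02]
```

```bash
python3 -m crank '[{"offset":[8,30,-34],"turn":[-0.4,0,0],"grip":-0.3},{"offset":[10,30,-34],"turn":[0,0,0],"grip":-0.3},{"offset":[14,30,-34],"turn":[0,0,0],"grip":-0.3},{"offset":[14,24,-25],"turn":[0,0,0],"grip":-0.3},{"offset":[0,0,0],"turn":[0,0,0],"grip":-0.3}]'; python3 go.py 462 326 116 -5.8
```

```text
time_s: 19.15
tcp_pos: [467.1, 320.4, 173.0]
ee_rot: [0.373, 1.561, 0.274]
force: [-0.5, -0.6, 0.0]
opening: 55.5
t 19.15 tcp [467.1 320.4 173. ] phi -5.7 tilt 0.53 F [-0.5 -0.6  0. ] open 55.5 q [ 0.52  0.47  1.69 -0.    0.97  0.62]
offset now-axes [57.   4.9 -6.2] after-turn axes [57.   5.1 -5.7] turn [ 0.14  0.5  -0.2 ]
```

```bash
python3 -m crank '[{"offset":[30,5,-6],"turn":[0,0.5,-0.2],"grip":-0.3},{"offset":[24,0,0],"turn":[0,0,0],"grip":-0.3},{"offset":[2,0,0],"turn":[0,0,0],"grip":-0.3}]';python3 wr.py w5; python3 go.py 462 326 52 -5.8
```

```text
time_s: 19.45
tcp_pos: [462.9, 327.3, 118.7]
ee_rot: [0.562, 1.566, 0.465]
force: [-1.3, -0.8, -0.2]
opening: 55.4
t 19.5 tcp [463.4 327.6 119.8] phi -5.5 tilt 0.34 F [-0.2 -0.8 -1.1] open 55.5 q [ 0.53  0.55  1.72 -0.    0.87  0.63]
offset now-axes [67.8 -1.9 -1.6] after-turn axes [67.8 -1.7 -1.2] turn [ 0.25  0.28 -0.18]
```

View pics/w5.png

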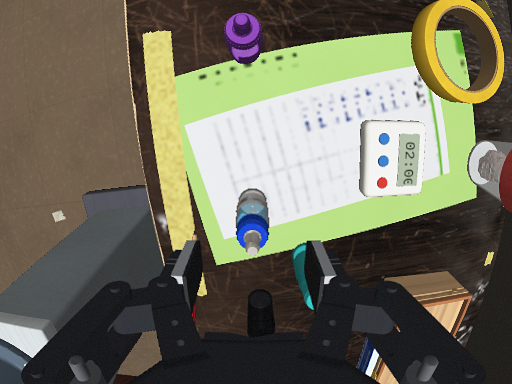

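Blue cap (252,235) is centred. Turquoise (300,275) is 30 mm or more behind the finger.

```bash
python3 -m crank '[{"offset":[20,-2,-2],"turn":[0.2,0.3,-0.2],"grip":-0.3},{"offset":[20,-1,-2],"turn":[0,0,0],"grip":-0.3},{"offset":[20,0,-1],"turn":[0,0,0],"grip":-0.3},{"offset":[6,0,0],"turn":[0,0,0],"grip":-0.3},{"offset":[1,0,0],"turn":[0,0,0],"grip":-0.3}]'
python3 go.py 462 326 51 -5.8
```

```text
time_s: 20.0
tcp_pos: [464.1, 325.6, 59.1]
ee_rot: [0.604, 1.56, 0.501]
force: [-0.2, 0.2, 0.1]
opening: 55.5
t 20.0 tcp [464.1 325.6  59.1] phi -5.9 tilt 0.6 F [-0.2  0.2  0.1] open 55.5 q [ 0.53  0.64  1.74 -0.    0.74  0.63]
offset now-axes [ 8.1  0.1 -2.2] after-turn axes [ 8.1  0.2 -2.2] turn [-0.12  0.5  -0.34]
```

```bash
python3 -m crank '[{"offset":[8,0,-2],"turn":[0,0.5,-0.3],"grip":-0.3},{"offset":[1,0,0],"turn":[0,0,0],"grip":0.1},{"offset":[0,0,0],"turn":[0,0,0],"grip":0.4},{"offset":[0,0,0],"turn":[0,0,0],"grip":0.7},{"offset":[0,0,0],"turn":[0,0,0],"grip":1}]'
python3 -m crank '[{"offset":[0,0,0],"turn":[0,0,0],"grip":1},{"offset":[0,0,0],"turn":[0,0,0],"grip":1}]'; python3 go.py 628 187.6 150 -5.8
```

```text
time_s: 20.5
tcp_pos: [464.1, 326.6, 53.2]
ee_rot: [0.794, 1.566, 0.691]
force: [-0.5, -0.4, -0.3]
opening: 22.8
time_s: 20.7
tcp_pos: [464.2, 326.7, 53.5]
ee_rot: [0.776, 1.566, 0.672]
force: [-0.4, 0.2, -0.4]
opening: 22.8
t 20.7 tcp [464.2 326.7  53.5] phi -5.9 tilt 0.28 F [-0.4  0.2 -0.4] open 22.8 q [0.53 0.65 1.74 0.   0.74 0.63]
offset now-axes [ -96.3 -121.1  177.7] after-turn axes [ -96.5 -121.8  177. ] turn [-0.13  0.2  -0.2 ]
```

```bash
python3 -m crank '[{"offset":[-20,0,0],"turn":[0,0,0],"grip":1},{"offset":[-30,0,0],"turn":[0,0,0],"grip":1},{"offset":[-30,0,0],"turn":[0,0,0],"grip":1},{"offset":[-30,0,0],"turn":[0,0,0],"grip":1},{"offset":[-20,0,0],"turn":[0,0.2,-0.2],"grip":1}]'; python3 -m crank '[{"offset":[-5,-12,18],"turn":[0,0,0],"grip":1},{"offset":[0,-20,30],"turn":[0,0,0],"grip":1},{"offset":[0,-20,30],"turn":[0,0,0],"grip":1},{"offset":[0,-20,30],"turn":[0,0,0],"grip":1},{"offset":[0,-20,30],"turn":[0,0,0],"grip":1}]';python3 go.py 628 187.6 160 -5.8
```

```text
time_s: 21.2
tcp_pos: [462.0, 325.4, 185.0]
ee_rot: [-2.499, 1.564, -2.603]
force: [0.0, -0.6, 0.3]
opening: 23.0
time_s: 21.7
tcp_pos: [592.5, 219.8, 195.0]
ee_rot: [-2.634, 1.57, -2.731]
force: [-0.4, 0.7, -0.7]
opening: 22.8
t 21.7 tcp [592.5 219.8 195. ] phi -5.6 tilt 0.04 F [-0.4  0.7 -0.7] open 22.8 q [ 0.28  0.56  1.48 -0.    1.1   0.38]
offset now-axes [ 34.9 -28.6  38.5] after-turn axes [ 35.  -28.5  38.6] turn [ 0.23 -0.04  0.02]
```

```bash
python3 -m crank '[{"offset":[0,-20,26],"turn":[0.2,0,0],"grip":1},{"offset":[15,-7,9],"turn":[0,0,0],"grip":1},{"offset":[25,0,2],"turn":[0,0,0],"grip":1},{"offset":[20,0,0],"turn":[0,0,0],"grip":1},{"offset":[0,0,0],"turn":[0,0,0],"grip":1}]';python3 go.py 628 187.6 105 -5.8
```

```text
time_s: 22.2
tcp_pos: [629.5, 184.9, 130.6]
ee_rot: [-2.67, 1.57, -2.775]
force: [1.8, -0.3, 0.4]
opening: 22.7
t 22.2 tcp [629.5 184.9 130.6] phi -6.0 tilt 0.07 F [ 1.8 -0.3  0.4] open 22.7 q [ 0.21  0.67  1.45 -0.    1.02  0.32]
offset now-axes [25.6  2.6 -1.7] after-turn axes [25.6  2.6 -1.7] turn [-0.22 -0.07  0.03]
```

```bash
python3 -m crank '[{"offset":[16,2,-1.5],"turn":[0,0,0],"grip":1},{"offset":[7,0,0],"turn":[0,0,0],"grip":1},{"offset":[0,0,0],"turn":[0,0,0],"grip":1}]';python3 go.py 628 187.6 99 -5.8
python3 - <<'E'
from h import *
c=ctrl.camera("side"); cv2.imwrite("pics/side7.png",cv2.resize(c["img"][110:270,160:340],None,fx=3.6,fy=3.6))
E
```

```text
time_s: 22.5
tcp_pos: [627.3, 188.3, 107.7]
ee_rot: [-2.846, 1.569, -2.95]
force: [-0.7, 0.3, 0.2]
opening: 22.9
t 22.5 tcp [627.3 188.3 107.7] phi -5.9 tilt 0.1 F [-0.7  0.3  0.2] open 22.9 q [0.22 0.7  1.47 0.   0.97 0.32]
offset now-axes [ 8.7 -0.6  0.7] after-turn axes [ 8.7 -0.6  0.7] turn [-0.15 -0.09  0.03]
```

View pics/side7.png

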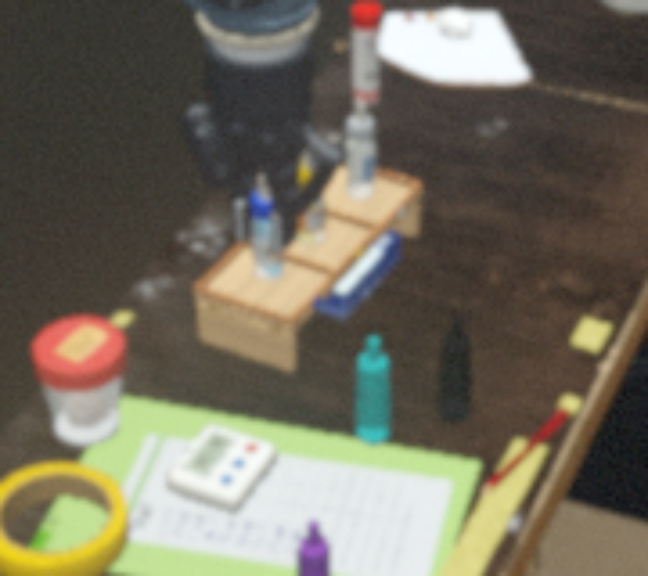

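Blue hangs over the left compartment (foot at (267,272)). The yellow and clear vials are standing.

```bash
python3 -m crank '[{"offset":[4,0,0],"turn":[0,0,0],"grip":1},{"offset":[2,0,0],"turn":[0,0,0],"grip":1},{"offset":[1.5,0,0],"turn":[0,0,0],"grip":1},{"offset":[1,0,0],"turn":[0,0,0],"grip":1}]';python3 go.py 628 187.6 98 -5.8
```

```text
time_s: 22.95
tcp_pos: [628.5, 188.8, 101.8]
ee_rot: [0.357, 1.568, 0.254]
force: [0.3, 0.1, -0.0]
opening: 22.8
t 22.95 tcp [628.5 188.8 101.8] phi -5.9 tilt 0.15 F [ 0.3  0.1 -0. ] open 22.8 q [0.22 0.71 1.47 0.   0.96 0.32]
offset now-axes [ 3.8 -1.2 -0.4] after-turn axes [ 3.8 -1.2 -0.4] turn [-0.13  0.14 -0.05]
```

```bash
python3 -m crank '[{"offset":[1,0,0],"turn":[0,0,0],"grip":1},{"offset":[1,0,0],"turn":[0,0,0],"grip":1}]';python3 go.py 628 187.6 98 -5.8
```

```text
time_s: 23.15
tcp_pos: [628.7, 188.8, 99.9]
ee_rot: [0.347, 1.568, 0.244]
force: [-0.1, -0.6, -1.0]
opening: 22.9
t 23.15 tcp [628.7 188.8  99.9] phi -5.9 tilt 0.18 F [-0.1 -0.6 -1. ] open 22.9 q [0.22 0.71 1.47 0.   0.96 0.32]
offset now-axes [ 1.9 -1.2 -0.6] after-turn axes [ 1.9 -1.2 -0.6] turn [-0.13  0.17 -0.06]
```

```bash
python3 -m crank '[{"offset":[1.5,0,0],"turn":[0,0,0],"grip":1},{"offset":[1,0,0],"turn":[0,0,0],"grip":1}]';python3 go.py 628 187.6 98 -5.8
```

```text
time_s: 23.35
tcp_pos: [628.8, 188.8, 97.5]
ee_rot: [0.349, 1.567, 0.246]
force: [-3.0, -0.2, 11.2]
opening: 22.6
t 23.35 tcp [628.8 188.8  97.5] phi -5.9 tilt 0.19 F [-3.  -0.2 11.2] open 22.6 q [0.22 0.72 1.47 0.   0.95 0.32]
offset now-axes [-0.5 -1.3 -0.7] after-turn axes [-0.5 -1.3 -0.7] turn [-0.14  0.18 -0.07]
```

```bash
python3 -m crank '[{"offset":[-1,0,0],"turn":[0,0,0],"grip":1},{"offset":[0,0,0],"turn":[0,0,0],"grip":0.3},{"offset":[0,0,0],"turn":[0,0,0],"grip":0},{"offset":[0,0,0],"turn":[0,0,0],"grip":-0.1},{"offset":[-10,0,0],"turn":[0,0,0],"grip":-0.1}]'; python3 -m crank '[{"offset":[-25,0,0],"turn":[0,0,0],"grip":-0.1},{"offset":[-35,0,0],"turn":[0,0,0],"grip":-0.1},{"offset":[-30,0,0],"turn":[0,0,0],"grip":-0.2},{"offset":[-10,30,-10],"turn":[0,0,0],"grip":-0.8},{"offset":[0,34,-10],"turn":[0,0,0],"grip":-1}]'; python3 go.py 584.5 354.5 120 -4
python3 - <<'E'
from h import *
c=ctrl.camera("side"); cv2.imwrite("pics/side8.png",cv2.resize(c["img"][110:270,160:340],None,fx=3.6,fy=3.6))
E
```

```text
time_s: 23.85
tcp_pos: [628.1, 188.6, 107.6]
ee_rot: [0.383, 1.57, 0.279]
force: [-0.5, -0.0, 0.4]
opening: 47.1
time_s: 24.35
tcp_pos: [615.9, 252.4, 216.3]
ee_rot: [0.312, 1.567, 0.204]
force: [-0.1, 0.2, 0.3]
opening: 78.3
t 24.35 tcp [615.9 252.4 216.3] phi -6.2 tilt 0.24 F [-0.1  0.2  0.3] open 78.3 q [ 0.32  0.59  1.36 -0.    1.18  0.43]
offset now-axes [ 96.2  98.  -42.7] after-turn axes [ 96.3  99.7 -38.5] turn [-2.23  0.23 -0.07]
```

View pics/side8.png

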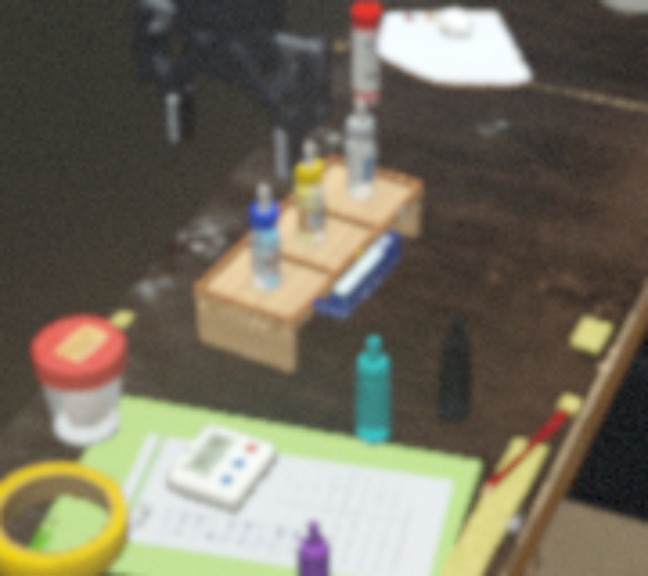

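All three vials stand upright, at (265,240), (310,195) and (361,160). Timer next.

```bash
python3 -m crank '[{"offset":[10,36,-16],"turn":[-2.2,0.2,0],"grip":-1},{"offset":[18,36,-16],"turn":[0,0,0],"grip":-1},{"offset":[25,26,-9],"turn":[0,0,0],"grip":-1},{"offset":[25,0,0],"turn":[0,0,0],"grip":-1},{"offset":[0,0,0],"turn":[0,0,0],"grip":-1}]'; python3 wr.py w6; python3 go.py 584.5 354.5 60 -4
```

```text
time_s: 24.9
tcp_pos: [580.8, 364.6, 140.8]
ee_rot: [0.785, 1.563, 0.722]
force: [0.6, -0.7, -0.2]
opening: 85.1
t 24.95 tcp [581.7 365.  143.1] phi -3.6 tilt 0.62 F [-0.2  0.2  0.6] open 85.5 q [0.49 0.71 1.36 0.   1.07 0.55]
offset now-axes [ 83.  -10.9   2.8] after-turn axes [ 83.1 -10.3   3.5] turn [ 0.37  0.46 -0.42]
```

View pics/w6.png

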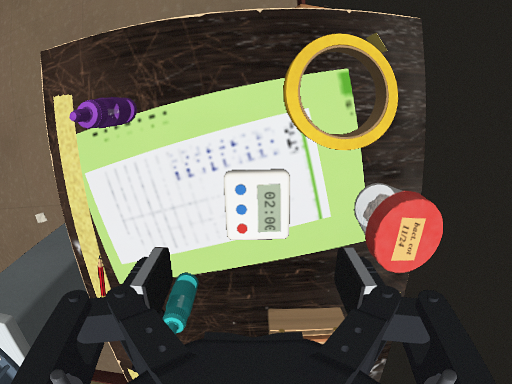

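```bash
python3 -m crank '[{"offset":[30,-10,3],"turn":[0.3,0.4,-0.4],"grip":-1},{"offset":[30,-1,0],"turn":[0,0,0],"grip":-1},{"offset":[20,0,0],"turn":[0,0,0],"grip":-1},{"offset":[0,0,0],"turn":[0,0,0],"grip":-1}]'; python3 go.py 584.5 354.5 28 -4
```

```text
time_s: 25.35
tcp_pos: [589.3, 353.2, 69.8]
ee_rot: [0.501, 1.559, 0.43]
force: [0.9, -0.9, 0.1]
opening: 85.7
t 25.35 tcp [589.3 353.2  69.8] phi -4.1 tilt 0.66 F [ 0.9 -0.9  0.1] open 85.7 q [ 0.47  0.8   1.39 -0.    0.94  0.54]
offset now-axes [41.8  0.7 -5.3] after-turn axes [41.8  0.9 -4.9] turn [-0.07  0.58 -0.32]
```

```bash
python3 -m crank '[{"offset":[20,0.7,-5],"turn":[0,0.6,-0.3],"grip":-1},{"offset":[15,0,0],"turn":[0,0,0],"grip":-1},{"offset":[4,0,0],"turn":[0,0,0],"grip":-1},{"offset":[0,0,0],"turn":[0,0,0],"grip":-1}]'; python3 go.py 584.5 354.5 28 -4; python3 wr.py w7
python3 - <<'E'
from h import *
c=ctrl.camera("side"); cv2.imwrite("pics/side9.png",cv2.resize(c["img"][190:290,140:260],None,fx=6,fy=6,interpolation=cv2.INTER_CUBIC))
E
```

```text
time_s: 25.75
tcp_pos: [587.3, 354.7, 33.8]
ee_rot: [0.627, 1.565, 0.554]
force: [0.1, -0.0, 0.9]
opening: 85.2
t 25.75 tcp [587.3 354.7  33.8] phi -4.1 tilt 0.34 F [ 0.1 -0.   0.9] open 85.2 q [0.48 0.85 1.39 0.   0.89 0.55]
offset now-axes [ 5.8 -0.4 -2.8] after-turn axes [ 5.8 -0.4 -2.8] turn [-0.15  0.27 -0.2 ]
```

View pics/side9.png

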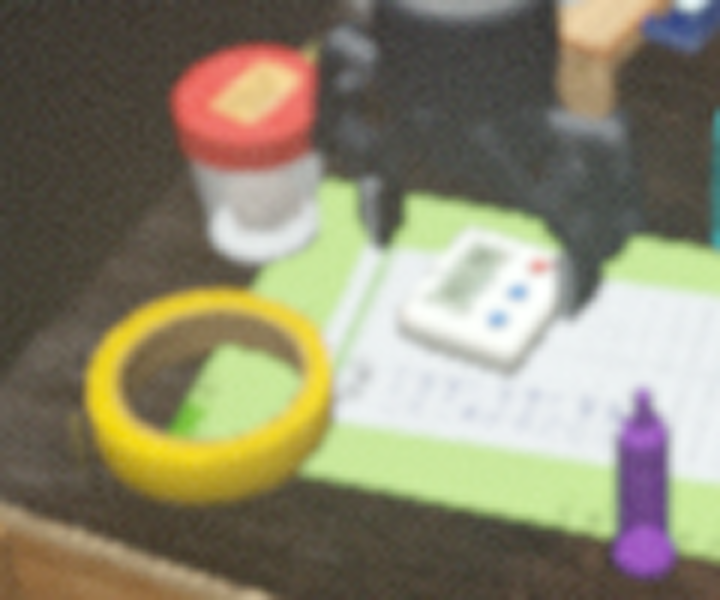

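View pics/w7.png

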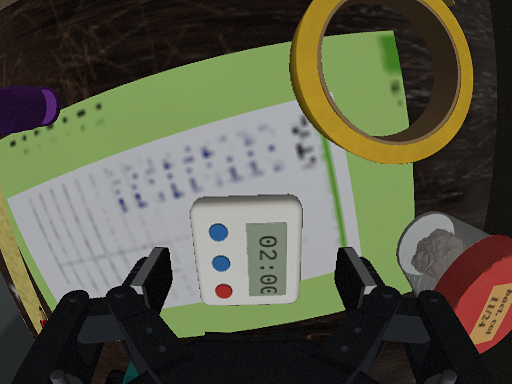

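```bash
python3 -m crank '[{"offset":[0,0,-4],"turn":[0,0.3,-0.2],"grip":-0.7},{"offset":[3,0,0],"turn":[0,0,0],"grip":-0.7},{"offset":[2,0,0],"turn":[0,0,0],"grip":-0.7},{"offset":[1,0,0],"turn":[0,0,0],"grip":-0.7}]'; python3 go.py 584.5 354.5 28 -4
```

```text
time_s: 26.25
tcp_pos: [583.9, 355.7, 30.0]
ee_rot: [0.627, 1.568, 0.554]
force: [0.5, -0.7, 0.4]
opening: 72.7
t 26.25 tcp [583.9 355.7  30. ] phi -4.1 tilt 0.15 F [ 0.5 -0.7  0.4] open 72.7 q [0.48 0.85 1.4  0.   0.89 0.55]
offset now-axes [ 2.  -1.2  0.6] after-turn axes [ 2.  -1.2  0.6] turn [-0.14  0.12 -0.09]
```

```bash
python3 -m crank '[{"offset":[2.5,-1,0],"turn":[0,0,0],"grip":-0.7},{"offset":[2,0,0],"turn":[0,0,0],"grip":-0.6},{"offset":[0,0,0],"turn":[0,0,0],"grip":-0.4},{"offset":[0,0,0],"turn":[0,0,0],"grip":-0.2},{"offset":[0,0,0],"turn":[0,0,0],"grip":0}]' 30; python3 go.py 584.5 354.5 28 -4;  python3 -m crank '[{"offset":[0,0,0],"turn":[0,0,0],"grip":0.3},{"offset":[0,0,0],"turn":[0,0,0],"grip":0.3}]'; python3 go.py 604.8 -40 120 -4;python3 wr.py w8
```

```text
time_s: 26.75
tcp_pos: [584.0, 354.6, 25.3]
ee_rot: [0.649, 1.568, 0.577]
force: [-0.2, 0.0, -0.9]
opening: 57.3
t 26.75 tcp [584.  354.6  25.3] phi -4.1 tilt 0.15 F [-0.2  0.  -0.9] open 57.3 q [0.48 0.86 1.4  0.   0.88 0.55]
offset now-axes [-2.7 -0.1  0.6] after-turn axes [-2.7 -0.1  0.6] turn [-0.14  0.12 -0.09]
time_s: 26.95
tcp_pos: [584.0, 354.7, 25.3]
ee_rot: [0.646, 1.568, 0.574]
force: [-0.5, 0.5, 0.4]
opening: 57.5
t 26.95 tcp [584.  354.7  25.3] phi -4.1 tilt 0.15 F [-0.5  0.5  0.4] open 57.5 q [0.48 0.86 1.4  0.   0.88 0.55]
offset now-axes [ -95.3 -392.    49.5] after-turn axes [ -94.7 -392.2   48.3] turn [-0.14  0.12 -0.09]
```

View pics/w8.png

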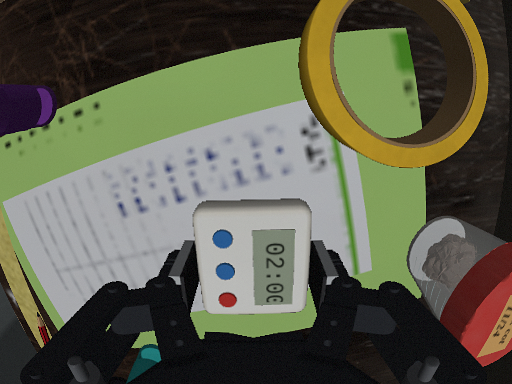

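```bash
python3 -m crank '[{"offset":[-20,0,0],"turn":[0,0,0],"grip":0.3},{"offset":[-35,0,0],"turn":[0,0,0],"grip":0.3},{"offset":[-40,0,0],"turn":[0,0,0],"grip":0.3},{"offset":[-40,0,0],"turn":[0,0,0],"grip":0.3},{"offset":[-40,0,0],"turn":[0,0,0],"grip":0.3}]'; python3 -m crank '[{"offset":[-25,0,0],"turn":[0,0,0],"grip":0.3},{"offset":[0,0,0],"turn":[0,0,0],"grip":0.3}]'; python3 go.py 604.8 -40 220 -4;python3 wr.py w9
```

```text
time_s: 27.5
tcp_pos: [580.9, 352.9, 198.2]
ee_rot: [-2.603, 1.56, -2.675]
force: [0.0, -0.3, 0.1]
opening: 57.2
time_s: 27.7
tcp_pos: [582.7, 353.8, 230.6]
ee_rot: [-2.636, 1.569, -2.709]
force: [0.7, -0.6, -0.2]
opening: 57.4
t 27.7 tcp [582.7 353.8 230.6] phi -4.1 tilt 0.09 F [ 0.7 -0.6 -0.2] open 57.4 q [0.48 0.61 1.29 0.   1.23 0.55]
offset now-axes [  10.8 -391.2   50.5] after-turn axes [  10.6 -391.3   49.5] turn [-0.14 -0.08  0.05]
```

View pics/w9.png

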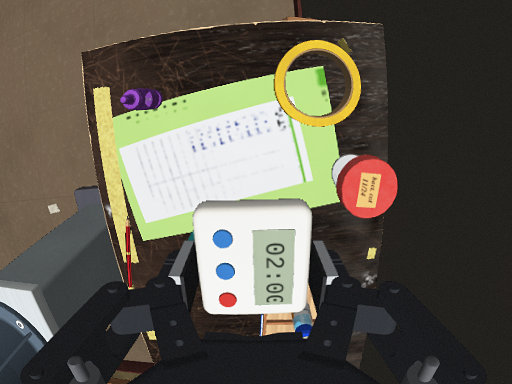

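Timer held level. I carry it high over the shelf.

```bash
python3 -m crank '[{"offset":[0,-25,3],"turn":[0,0,0],"grip":0.3},{"offset":[0,-38,5],"turn":[0,0,0],"grip":0.3},{"offset":[0,-38,5],"turn":[0,0,0],"grip":0.3},{"offset":[0,-38,5],"turn":[0,0,0],"grip":0.3},{"offset":[0,-38,5],"turn":[0,0,0],"grip":0.3}]';python3 go.py 604.8 -40 220 -4; python3 -m crank '[{"offset":[0,-38,5],"turn":[0,0,0],"grip":0.3},{"offset":[0,-38,5],"turn":[0,0,0],"grip":0.3},{"offset":[0,-38,5],"turn":[0,0,0],"grip":0.3},{"offset":[0,-38,5],"turn":[0,0,0],"grip":0.3},{"offset":[0,-25,3],"turn":[0,0,0],"grip":0.3}]';python3 go.py 604.8 -42 150 -4
```

```text
time_s: 28.25
tcp_pos: [589.0, 173.1, 219.8]
ee_rot: [-2.767, 1.556, -2.833]
force: [1.6, -0.2, -0.5]
opening: 57.4
t 28.25 tcp [589.  173.1 219.8] phi -3.8 tilt 0.85 F [ 1.6 -0.2 -0.5] open 57.4 q [ 0.21  0.51  1.5  -0.    1.15  0.28]
offset now-axes [   0.5 -211.6   29.8] after-turn axes [-2.000e-01 -2.115e+02  3.060e+01] turn [ 0.23 -0.79  0.31]
time_s: 28.75
tcp_pos: [596.2, -13.8, 211.0]
ee_rot: [-2.895, 1.543, -2.962]
force: [-1.1, 0.9, -0.6]
opening: 57.2
t 28.75 tcp [596.2 -13.8 211. ] phi -3.8 tilt 1.61 F [-1.1  0.9 -0.6] open 57.2 q [-0.1   0.49  1.55 -0.01  1.13 -0.03]
offset now-axes [ 60.9 -27.2  12.1] after-turn axes [ 61.  -27.5  10.5] turn [ 0.19 -1.56  0.4 ]
```

```bash
python3 -m crank '[{"offset":[0,-24,9],"turn":[0.2,-1.5,0.4],"grip":0.3},{"offset":[20,0,0],"turn":[0,0,0],"grip":0.3},{"offset":[30,0,0],"turn":[0,0,0],"grip":0.3},{"offset":[0,0,0],"turn":[0,0,0],"grip":0.3}]';python3 go.py 604.8 -42 40 -4
```

```text
time_s: 29.15
tcp_pos: [600.7, -43.7, 153.0]
ee_rot: [3.098, 1.562, 3.022]
force: [-1.2, -0.7, -0.1]
opening: 57.5
t 29.15 tcp [600.7 -43.7 153. ] phi -4.3 tilt 0.51 F [-1.2 -0.7 -0.1] open 57.5 q [-0.15  0.56  1.59 -0.    1.   -0.07]
offset now-axes [113.    1.9   5. ] after-turn axes [113.    1.9   4. ] turn [-0.33 -0.51 -0.02]
```

```bash
python3 -m crank '[{"offset":[30,2,3],"turn":[0,-0.5,0],"grip":0.3},{"offset":[30,0,0],"turn":[0,0,0],"grip":0.3},{"offset":[30,0,0],"turn":[0,0,0],"grip":0.3},{"offset":[12,0,0],"turn":[0,0,0],"grip":0.3},{"offset":[0,0,0],"turn":[0,0,0],"grip":0.3}]';python3 go.py 604.8 -42 26 -4
```

```text
time_s: 29.65
tcp_pos: [603.7, -41.0, 48.5]
ee_rot: [2.845, 1.569, 2.771]
force: [-0.2, -0.8, 0.2]
opening: 57.1
t 29.65 tcp [603.7 -41.   48.5] phi -4.3 tilt 0.11 F [-0.2 -0.8  0.2] open 57.1 q [-0.14  0.71  1.63  0.    0.8  -0.07]
offset now-axes [22.5 -0.9  1.2] after-turn axes [22.5 -0.9  1.2] turn [-0.28 -0.11 -0.03]
```

```bash
python3 -m crank '[{"offset":[12,0,0],"turn":[0,0,0],"grip":0.3},{"offset":[6,0,0],"turn":[0,0,0],"grip":0.3},{"offset":[2,0,0],"turn":[0,0,0],"grip":0.3},{"offset":[1,0,0],"turn":[0,0,0],"grip":0.3}]';python3 go.py 604.8 -42 26 -4
```

```text
time_s: 30.05
tcp_pos: [605.7, -41.0, 29.7]
ee_rot: [0.073, 1.568, -0.001]
force: [-0.3, -0.0, 0.3]
opening: 57.1
t 30.05 tcp [605.7 -41.   29.7] phi -4.3 tilt 0.17 F [-0.3 -0.   0.3] open 57.1 q [-0.14  0.75  1.63  0.    0.76 -0.07]
offset now-axes [ 3.7 -1.1 -0.8] after-turn axes [ 3.7 -1.1 -0.8] turn [-0.25  0.17 -0.01]
```

```bash
python3 -m crank '[{"offset":[1.5,0,0],"turn":[0,0,0],"grip":0.3},{"offset":[1,0,0],"turn":[0,0,0],"grip":0.3}]';python3 go.py 604.8 -42 26 -4
```

```text
time_s: 30.25
tcp_pos: [606.2, -41.1, 28.0]
ee_rot: [0.025, 1.566, -0.049]
force: [0.5, 0.1, -0.6]
opening: 57.2
t 30.25 tcp [606.2 -41.1  28. ] phi -4.3 tilt 0.25 F [ 0.5  0.1 -0.6] open 57.2 q [-0.14  0.75  1.63  0.    0.76 -0.07]
offset now-axes [ 2.  -1.  -1.3] after-turn axes [ 2.  -1.  -1.3] turn [-0.25  0.25 -0.01]
```

```bash
python3 -m crank '[{"offset":[1.5,0,0],"turn":[0,0,0],"grip":0.3},{"offset":[1,0,0],"turn":[0,0,0],"grip":0.3}]';python3 go.py 604.8 -42 26 -4
```

```text
time_s: 30.45
tcp_pos: [606.5, -41.2, 25.7]
ee_rot: [0.015, 1.566, -0.06]
force: [0.5, 0.4, -0.8]
opening: 57.4
t 30.45 tcp [606.5 -41.2  25.7] phi -4.3 tilt 0.29 F [ 0.5  0.4 -0.8] open 57.4 q [-0.14  0.75  1.63  0.    0.75 -0.07]
offset now-axes [-0.3 -1.  -1.6] after-turn axes [-0.3 -1.  -1.6] turn [-0.26  0.29 -0.  ]
```

```bash
python3 -m crank '[{"offset":[1,0,0],"turn":[0,0,0],"grip":0.3}]';python3 go.py 604.8 -42 26 -4
```

```text
time_s: 30.55
tcp_pos: [606.5, -41.2, 25.2]
ee_rot: [0.005, 1.566, -0.069]
force: [-4.7, 0.0, 16.1]
opening: 57.0
t 30.55 tcp [606.5 -41.2  25.2] phi -4.3 tilt 0.29 F [-4.7  0.  16.1] open 57.0 q [-0.14  0.75  1.63  0.    0.75 -0.07]
offset now-axes [-0.8 -1.  -1.7] after-turn axes [-0.8 -0.9 -1.7] turn [-0.25  0.29 -0.  ]
```

Touchdown. Release, retreat upward and check.

```bash
python3 -m crank '[{"offset":[-0.5,0,0],"turn":[0,0,0],"grip":0.3},{"offset":[0,0,0],"turn":[0,0,0],"grip":-0.5},{"offset":[0,0,0],"turn":[0,0,0],"grip":-0.8},{"offset":[0,0,0],"turn":[0,0,0],"grip":-0.8},{"offset":[-15,0,0],"turn":[0,0,0],"grip":-0.8}]'; python3 -m crank '[{"offset":[-35,0,0],"turn":[0,0,0],"grip":-0.8},{"offset":[-40,0,0],"turn":[0,0,0],"grip":-0.8},{"offset":[-40,0,0],"turn":[0,0,0],"grip":-0.8},{"offset":[-40,0,0],"turn":[0,0,0],"grip":-0.8},{"offset":[-40,0,0],"turn":[0,0,0],"grip":-0.8}]';python3 go.py 350 -200 250 -4
```

```text
time_s: 31.05
tcp_pos: [605.5, -41.1, 39.8]
ee_rot: [0.108, 1.569, 0.034]
force: [-0.1, 0.7, 0.2]
opening: 76.7
time_s: 31.55
tcp_pos: [602.9, -40.8, 242.8]
ee_rot: [2.951, 1.568, 2.877]
force: [0.3, -0.2, -0.1]
opening: 76.3
t 31.55 tcp [602.9 -40.8 242.8] phi -4.3 tilt 0.18 F [ 0.3 -0.2 -0.1] open 76.3 q [-0.14  0.46  1.51  0.    1.17 -0.07]
offset now-axes [  -6.6 -177.6 -240.4] after-turn axes [  -7.2 -176.5 -241.2] turn [-0.26 -0.18 -0.03]
```

```bash
python3 -m crank '[{"offset":[0,-25,-35],"turn":[0,0,0],"grip":-0.8},{"offset":[0,-25,-35],"turn":[0,0,0],"grip":-0.8},{"offset":[0,-25,-35],"turn":[0,0,0],"grip":-0.8},{"offset":[0,-25,-35],"turn":[0,0,0],"grip":-0.8},{"offset":[0,-25,-35],"turn":[0,0,0],"grip":-0.8}]';python3 -m crank '[{"offset":[0,-25,-35],"turn":[0,0,0],"grip":-0.8},{"offset":[0,-25,-35],"turn":[0,0,0],"grip":-0.8},{"offset":[0,0,0],"turn":[0,0,0],"grip":-0.8},{"offset":[0,0,0],"turn":[0,0,0],"grip":-0.8},{"offset":[0,0,0],"turn":[0,0,0],"grip":-0.8}]';python3 go.py
python3 - <<'E'
from h import *
a=np.radians(-5.8)
for n in ("top","side"):
    c=ctrl.camera(n); cv2.imwrite(f"pics/{n}10.png",cv2.resize(c["img"][100:280,110:400],None,fx=2.7,fy=2.7))
    W=cloud(c).reshape(-1,3); d=W-[621,119,0]
    x=d[:,0]*np.cos(a)+d[:,1]*np.sin(a); y=-d[:,0]*np.sin(a)+d[:,1]*np.cos(a); z=W[:,2]
    for k,yc in dict(blue=69,yel=0,clear=-69).items():
        for z0,z1 in((58,98),(108,138)):
            m=(abs(y-yc)<28)&(abs(x)<36)&(z>z0)&(z<z1); print(n,k,z0,m.sum(),"x",x[m].min().round(),x[m].max().round(),"y",y[m].min().round(),y[m].max().round(),"ztop",z[m].max().round())
    m=(y<-110)&(y>-230)&(abs(x)<80)&(z>10)&(z<40); r=cv2.minAreaRect(np.c_[x[m],y[m]].astype(np.float32)); print("timer",r,np.percentile(z[m],[5,50,95]))
    m=(x>-80)&(x<-30)&(abs(y)<85)&(z>8)&(z<34); print("carton",np.percentile(x[m],[3,10,50]),np.percentile(y[m],[2,98]))
    for k,(X,Y) in dict(cup=(705,342),jar=(696,-165)).items():
        m=(abs(W[:,0]-X)<45)&(abs(W[:,1]-Y)<45)&(z>60)&(z<105); print(k,W[m].min(0).round(),W[m].max(0).round())
E
```

```text
time_s: 32.05
tcp_pos: [418.2, -153.9, 253.8]
ee_rot: [-0.165, 1.554, -0.234]
force: [0.5, -1.0, 0.3]
opening: 76.6
time_s: 32.55
tcp_pos: [338.5, -201.4, 257.2]
ee_rot: [-0.296, 1.548, -0.369]
force: [0.0, 0.2, 0.0]
opening: 76.9
t 32.55 tcp [ 338.5 -201.4  257.2] phi -4.2 tilt 1.32 F [0.  0.2 0. ] open 76.9 q [-0.66  0.04  2.03  0.01  1.05 -0.59]
top blue 58 34 x -11.0 10.0 y 57.0 78.0 ztop 97.0
top blue 108 54 x -9.0 10.0 y 58.0 77.0 ztop 137.0
top yel 58 36 x -10.0 9.0 y -11.0 10.0 ztop 98.0
top yel 108 54 x -8.0 12.0 y -11.0 10.0 ztop 137.0
top clear 58 33 x -13.0 -1.0 y -87.0 -63.0 ztop 97.0
top clear 108 54 x -11.0 9.0 y -85.0 -65.0 ztop 136.0
timer ((2.3235511779785156, -160.87620544433594), (58.21590042114258, 64.07264709472656), 2.6490957736968994) [15.17458688 19.91718365 24.10314951]
carton [-45.06283177 -44.83168018 -44.2172533 ] [-64.85933571  23.33220168]
cup [669. 310.  61.] [733. 373.  82.]
jar [ 684. -178.   62.] [ 709. -153.  102.]
side blue 58 104 x -11.0 13.0 y 58.0 84.0 ztop 98.0
side blue 108 49 x -9.0 11.0 y 61.0 80.0 ztop 135.0
side yel 58 102 x -10.0 12.0 y -5.0 16.0 ztop 98.0
side yel 108 48 x -8.0 15.0 y -9.0 12.0 ztop 135.0
side clear 58 98 x -14.0 9.0 y -80.0 -59.0 ztop 98.0
side clear 108 48 x -11.0 11.0 y -82.0 -62.0 ztop 136.0
timer ((1.6755962371826172, -163.70587158203125), (54.87596130371094, 56.157440185546875), 3.0917890071868896) [14.08722135 18.24291782 21.88472745]
carton [-45.05845222 -44.29401527 -41.67428354] [-64.12671779  30.09535882]
cup [670. 312.  60.] [736. 378.  80.]
jar [ 685. -181.   60.] [ 708. -149.   97.]
```

View pics/side10.png

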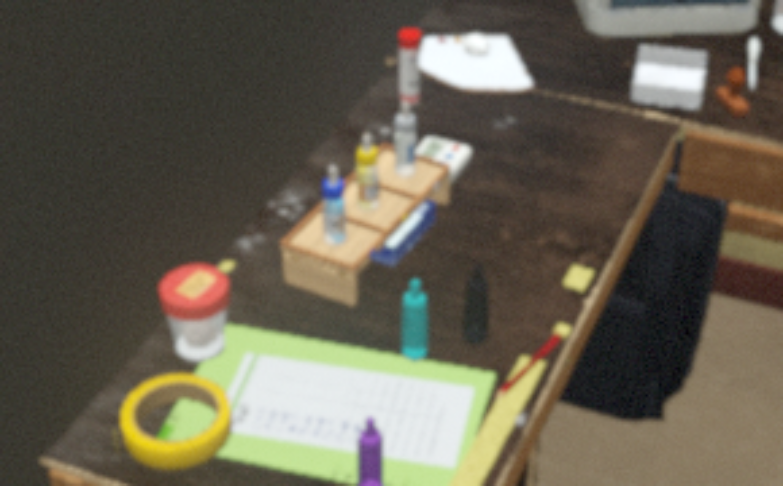

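View pics/top10.png

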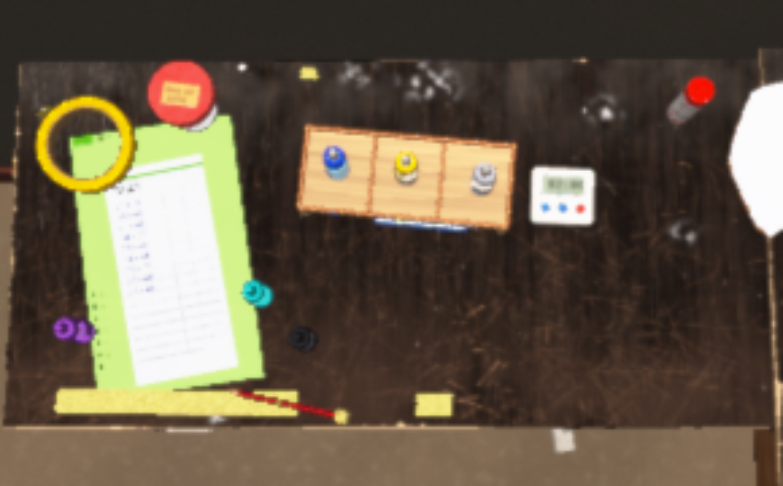

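Everything is in place: vials upright at about y = +69, 0 and -72 mm, timer at (2,-161), carton face at x = -45, bystanders unmoved. Handing in.

Run:
```python
from workcell import ctrl
print(ctrl.sign_off())
```

```text
the job is handed in; nothing more can be done
None
```

The blood-grouping corner is set up, and I handed the job in at about 33 s of the 112 s allowed. No verdict came back, so what follows rests on my own camera checks.

- **Carton:** I pushed it home with two fingers while the shelf was still empty. The finger force rose to about 16 N when it met the back panel. Its front face then measured about -45 mm in the shelf's frame, square, with its centre at about y = -20 mm. It had not moved at the last check.
- **Vials:** All three stand upright on the deck, blue left, yellow middle and clear right. In the shelf's frame they are at about y = +69, 0 and -72 mm, all near x = 0.
- **Timer:** It lies face up and flat on the desk at about (2, -161) mm in the shelf's frame, which leaves a gap of roughly 23 mm to the shelf's right-hand end.
- **Specimen cup and red-capped jar:** Both measured where they were at the start, within the cameras' few millimetres.

None of the checks failed. The top and side cameras differed by 3–6 mm in places on the vials and timer, well inside the limits. The arm was clear of everything when I handed in.

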